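Butt the mixer's spindle module home and hold the spread retaining ring at its groove

ROBOT

A 6-joint arm with a two-finger parallel gripper is mounted at the origin on the work surface. World frame = base frame: x ahead of the robot, y to its left, z up, the work surface at z = 0. Lengths are in m, angles in degrees, forces in N, time in s.
With the tool pointing down it reaches from about 0.4 to 0.825 m from the base axis. Payload 7 kg.
Tool frame: the origin (TCP) lies between the finger pads; the fingertips stand ctrl.tip_extent ahead of it and the grasp point (between the pads) lies 2 mm behind it (ctrl.tip_extent is the distance from the TCP to the fingertips, in m); z points along the fingers, y is the direction in which the jaws open and shut (so a half turn about z gives the same grasp; the last joint's range is limited). The gripper opens to 88 mm and grips with 3 to 60 N. Pads are 19 mm wide; open, the fingers measure 130 mm over their backs; the gripper's body (78 mm by 193 mm) begins 47 mm behind the grasp point.
Start: joints at [-50.93, 20.546, 0.682, 0, -70.136, -16.507], TCP at [0.259, -0.623, 0.244] pointing down, gripper open.
Joint ranges: [-176.03, 176.03], [-82.01, 121.73], [-58.28, 71.71], [-173.87, 95.51], [-174.79, -0.11], [-173.66, 173.66]. Speed limits (degrees/s): [136.94, 136.94, 172.46, 180, 180, 180].

INTERFACE

Orientations are given as [roll, pitch, yaw] about the fixed x, y, z axes, in that order (R = Rz(yaw) Ry(pitch) Rx(roll)).
In Python, from plant import ctrl gives the robot as it stands.
- The arm moves only by the shell command python3 -m handwheel 'ROWS' [OPENING]. ROWS is JSON, a list of rows, each a list of 6 numbers: the shift along the tool's x, y, z in m, then the turn, a rotation vector about the tool's x, y, z in rad. In form: [[dx, dy, dz, ax, ay, az], ...]. A call has 1 to 8 rows; each row is the pose to reach, as a shift and turn from the pose commanded when the call began, along the tool's axes at that moment; what a row does not reach only later rows make up. A row lasts 1/8 s, in which the tool goes at most 62.5 mm and 10.7 degrees, less where a joint would pass 70% of its speed; a pose out of reach is approached as far as the arm can. A call with a gripper value outside its range is refused whole. OPENING is the closure, from -1 (fully open) to 1 (shut), so that 0 is half open, set as the call begins (- or left out, the last holds). The fingers move at their own pace and stop on an object; the grip force is fixed at half the most. Time passes only in rows, so rows that repeat a pose let the fingers close. It gives the time, the measured TCP pose, the force and the opening at its end, in the units of the state.
- ctrl.get_obs(): the state, without advancing time (a new reading comes with each control period).
- ctrl.snapshot(name): name is "scene" or "top" or "wrist"; returns a dict with "img" (400x640x3 uint8, blue, green, red), "fx", "fy", "cx", "cy" (pixels), "distortion" ([k1, k2, p1, p2, k3] as OpenCV has them; the pictures are not rectified), "R" (3x3) and "t" (3): a world point X has camera coordinates R X + t. Camera axes: x right, y down, z forward; pixel columns grow to the right and rows downward; lengths in m; the calibration is good to about 2 mm. A picture is of the moment at which its call begins. There is no depth.
- ctrl.close_job(): hands the job in, once; it reports no verdict.
The state is a dict: "clock": time; "joint_pos": joint angles; "qvel": joint speeds; "tau": joint torques, N m; "tool_pos": TCP position; "orientation": TCP orientation; "force": force on the tool from outside, world axes, zero at the start; "moment": the same for the moment, N m; "opening": finger opening in m.
Only numpy, scipy, OpenCV 4.12 (cv2) and the standard library are available. Lean on these libraries where they do the work, as an engineer would, in place of code of your own. Each camera call takes 0.05 s, during which the arm holds its last target.

TASK

First push the loose blue spindle module of the tube mixer until its face is flush against the grey drive unit. Then take the ring pliers by their blue handles, squeeze them to spread the retaining ring, bring it down over the spindle to the groove and finish still holding it there: ring fully spread, level, centred round the spindle at groove height, without resting on or pressing against the spindle. Leave the tip box, wash bottle and tube rack alone.

Things in the scene. Friction and masses are not known exactly. Their poses are not given: they have to be found in the camera images.
- drive: Grey drive unit of the mixer, fixed, 110 (x) x 120 (y) x 45 mm high. Origin on the bench under the middle of its flat joint face; the unit extends from there along its own +x; the module is to be butted against this face from the -x side.
- rest: Green pliers rest, fixed. Origin on the bench below where the ring's centre starts. Base plate 6 mm thick, 70 mm wide; the pliers lie on two supports 40 mm high, one at own x -78 to -28 mm (60 mm wide), one at x -176 to -160 mm (90 mm wide). Between them, at x -160 to -78 mm, the handles are free, with 34 mm of air below.
- module_center (a point): Centre of the loose blue spindle module's block, 90 (x) x 64 (y) x 45 mm high, 0.3 to 0.65 kg with its spindle, standing on the bench, free to slide and turn (sliding takes up to about 8 N); own +x face (45 mm from here) looks to the drive's joint face. When flush, this point lies at -45 mm in the drive's own x. It starts 15 to 40 mm short of that, slightly turned and offset sideways (sideways offset needs no correction).
- groove (a point): Centre of the spindle's dark groove, 69 mm above the bench, on the spindle's vertical axis, 12 mm towards own +x from the module's centre. Groove 8 mm high and 16 mm in diameter; spindle 21 mm in diameter above and below it; an aluminium collar 36 mm in diameter, 4 mm high, lies on the module's top. Spindle top: 16 mm above this point.
- ring_center (a point): Centre of the dark steel snap ring held in the pliers' jaws, at half its thickness (4 mm). Axes of the pliers: +x from handles to ring, z up. Spread fully, the bore is a circle 26 mm in diameter about this point, outside about 36 mm; relaxed it is 17 mm wide and will not pass the spindle. The ring is permanently pinned to the jaws. Pliers with ring weigh 0.10 to 0.22 kg; this point starts 45 mm above the bench.
- handle_grip (a point): Point midway between the two blue handles, 120 mm behind the ring's centre (own -x) and at its height; pinch the two handles together here from above, closing along the pliers' own y. Handles are 10 mm high and 8 mm thick; over their outsides here 57 mm relaxed, 30 mm squeezed fully (then parallel). The handle bars run from 50 mm behind to 50 mm ahead of this point; their rear ends, relaxed, are about 76 mm apart outside.
- left_handle (a joint): Turn of each handle (both turn alike), rad: 0 relaxed, 0.22 fully squeezed against the stop with the ring fully spread. A spring returns it; about 6 N on each handle at the grip point holds it fully squeezed.
- tip_box: White box with a red perforated top, loose bystander, 85 x 120 x 60 mm; origin under its centre.
- wash_bottle: Pink wash bottle with blue cap and bent spout, loose bystander, 72 mm in diameter, 180 mm high; origin under its centre.
- tube_rack: Clear rack of small capped tubes, loose bystander, 70 x 130 x 44 mm; origin under its centre.
Mind the look-alikes: they are no part of the job. Leave any green or orange look-alike of the part that bears ring_center alone.

How it is judged:
By the outcome, as a careful person would: the job done as asked, in the order asked, and still so for the second after the job is handed in, while the arm keeps its last pose, push and grip.
It also fails if it takes over 64 s, if anything falls off the work surface, if the arm or the gripper's body presses on something with over 40 N, if the wrist force passes 120 N, or if a joint passes its speed limit or range.

## Working session

There is one attempt and no reset: what is moved stays moved. The work goes in short steps, Python scripts to look and compute and a shell command to move; the robot and the scene stay as the last step left them, time stands still between calls to the robot, and variables do not carry over. Pictures are saved under pics/ and viewed, and the job is handed in when it is done.

```bash
ls; mkdir -p pics
python3 - <<'E'
from plant import ctrl
import cv2
o=ctrl.get_obs()
print({k:o[k] for k in('clock','joint_pos','tool_pos','orientation','force','opening')},ctrl.tip_extent)
for n in('scene','top','wrist'):
    s=ctrl.snapshot(n); cv2.imwrite(f'pics/{n}0.png',s['img'])
    print(n,s['fx'],s['fy'],s['cx'],s['cy'],s['distortion'],s['R'],s['t'])
E
```

```text
pics
{'clock': 0.0, 'joint_pos': array([-5.09309043e+01,  2.05894312e+01,  6.33749040e-01, -2.18837658e-02,
       -7.01337453e+01, -1.65067914e+01]), 'tool_pos': array([ 0.258802  , -0.62292142,  0.24263953]), 'orientation': array([ 1.79908412e+02, -5.68726688e-03, -1.57445144e+02]), 'force': array([-0.45422625,  0.45358035, -0.43455097]), 'opening': 0.0873913390864092} 0.017
scene 474.918078972209 474.918078972209 314.02056956095504 204.38835749214888 [0.00462204 0.         0.         0.         0.        ] [[ 0.88380706  0.46785018  0.00113522]
 [ 0.37665289 -0.71008446 -0.59490559]
 [-0.27752058  0.52620935 -0.80379478]] [-0.47415767 -0.19850091  1.94004086]
top 394.55563495751926 394.55563495751926 327.0655235257326 200.11389472697132 [-0.02237018  0.          0.          0.          0.        ] [[-0.00376735 -0.99997962 -0.00515407]
 [-0.99150283  0.00440551 -0.13001051]
 [ 0.13003057  0.00462048 -0.99149922]] [-0.0575762   0.55851568  1.15589084]
wrist 321.72054071190155 321.72054071190155 320.67818245338054 201.31577625126266 [-0.05391362  0.          0.          0.          0.        ] [[-0.38334773  0.92360342  0.0011159 ]
 [ 0.88628808  0.36751925  0.28182093]
 [ 0.25988066  0.10902442 -0.95946637]] [ 0.67369691 -0.03570142  0.39065549]
```

View pics/scene0.png

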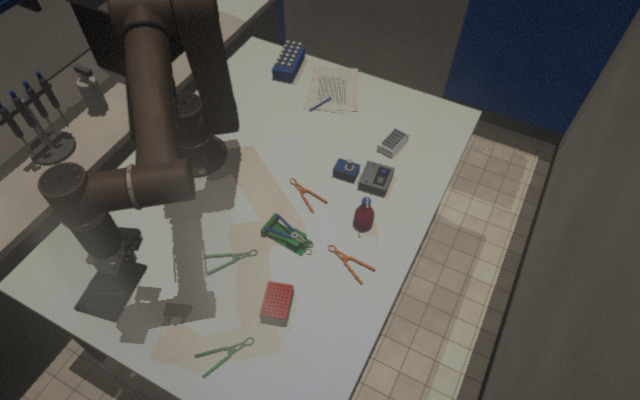

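View pics/top0.png

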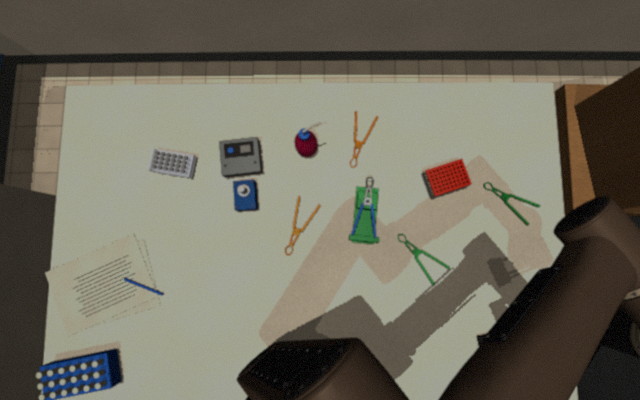

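View pics/wrist0.png

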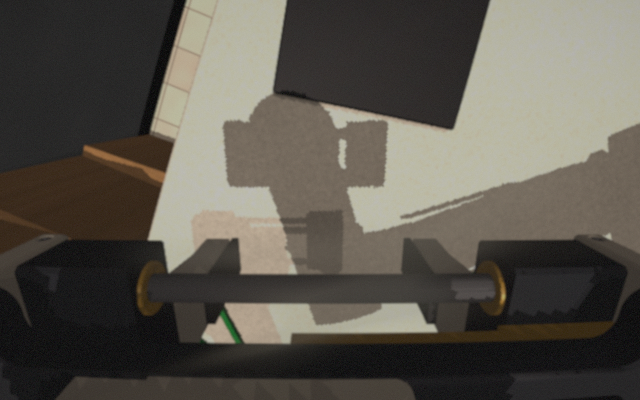

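The top view shows the module at about (245,195), the drive at (241,157), the rest with the pliers at (366,215) with the ring up at (369,182), and the look-alikes elsewhere. I'll zoom in next.

```bash
cat > h.py <<'E'
import numpy as np,cv2
from plant import ctrl
from scipy.spatial.transform import Rotation as Ro
def ray(s,uv):
    K=np.array([[s['fx'],0,s['cx']],[0,s['fy'],s['cy']],[0,0,1.]])
    p=cv2.undistortPoints(np.array(uv,float).reshape(-1,1,2),K,np.array(s['distortion'],float)).reshape(-1,2)
    R=np.array(s['R']);t=np.array(s['t'])
    d=np.c_[p,np.ones(len(p))]@R
    return -R.T@t,d
def onz(s,uv,z):
    c,d=ray(s,uv); return c+d*((z-c[2])/d[:,2])[:,None]
def proj(s,X):
    K=np.array([[s['fx'],0,s['cx']],[0,s['fy'],s['cy']],[0,0,1.]])
    R=np.array(s['R']);t=np.array(s['t'],float)
    return cv2.projectPoints(np.array(X,float).reshape(-1,3),cv2.Rodrigues(R)[0],t,K,np.array(s['distortion'],float))[0].reshape(-1,2)
def tri(obs):
    A=np.zeros((3,3));b=np.zeros(3)
    for s,uv in obs:
        c,d=ray(s,uv);d=d[0]/np.linalg.norm(d[0]);P=np.eye(3)-np.outer(d,d);A+=P;b+=P@c
    return np.linalg.solve(A,b)
def crop(img,x0,y0,x1,y1,k,name):
    cv2.imwrite(name,cv2.resize(img[y0:y1,x0:x1],None,fx=k,fy=k,interpolation=cv2.INTER_CUBIC))
def tool():
    o=ctrl.get_obs();return np.array(o['tool_pos']),Ro.from_euler('xyz',o['orientation'],degrees=True).as_matrix(),o
E
python3 - <<'E'
from h import *
s=ctrl.snapshot('top');i=s['img']
crop(i,200,120,300,220,6,'pics/t_mod.png'); crop(i,330,165,400,255,6,'pics/t_pl.png')
s=ctrl.snapshot('scene');i=s['img']
crop(i,250,140,410,260,5,'pics/s_a.png')
E
```

```text
(no output)
```

View pics/t_mod.png

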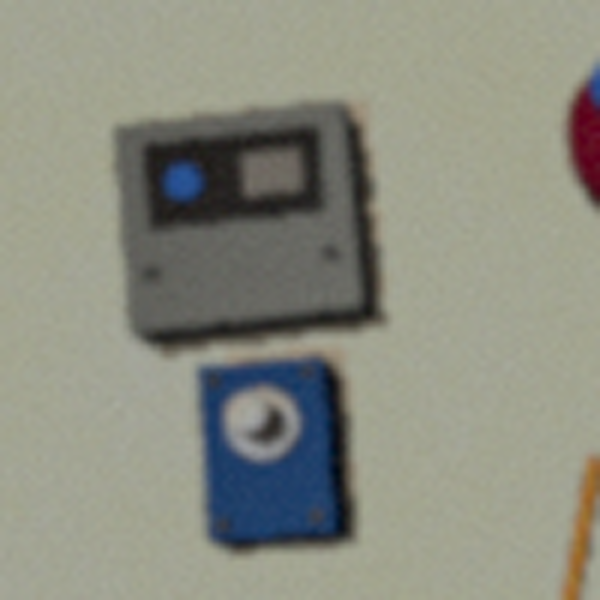

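View pics/t_pl.png

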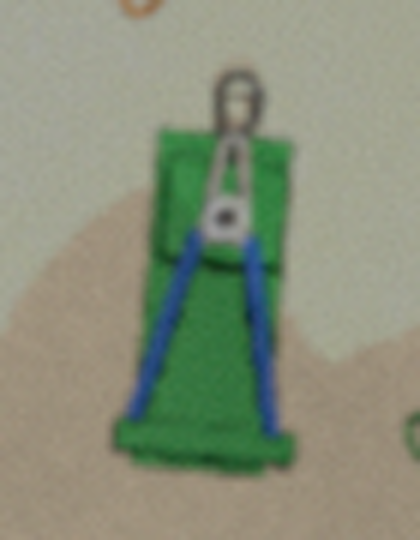

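View pics/s_a.png

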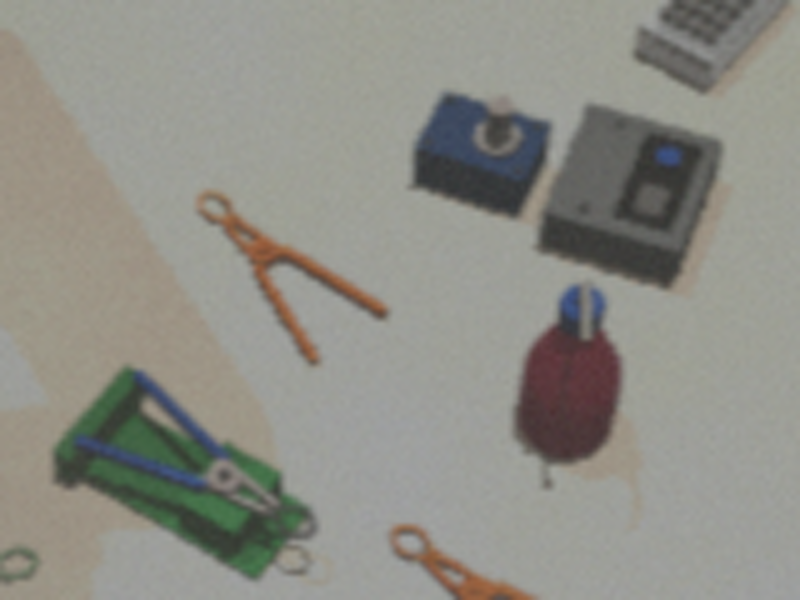

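```bash
cat > meas.py <<'E'
from h import *
def big(m):
    c,_=cv2.findContours(m.astype(np.uint8),cv2.RETR_EXTERNAL,cv2.CHAIN_APPROX_NONE)
    return max(c,key=cv2.contourArea)
def measure_module(s):
    i=s['img'];hsv=cv2.cvtColor(i,cv2.COLOR_BGR2HSV)
    m=((hsv[...,0]>95)&(hsv[...,0]<125)&(hsv[...,1]>120)&(hsv[...,2]>80))
    z=np.zeros(m.shape,bool);z[172:222,225:270]=1   # module window
    c=big(cv2.morphologyEx((m&z).astype(np.uint8),cv2.MORPH_CLOSE,np.ones((15,15))))
    X=onz(s,c.reshape(-1,2),.045)[:,:2]
    return cv2.minAreaRect((X*1000).astype(np.float32))
if __name__=='__main__':
    s=ctrl.snapshot('top');i=s['img'];hsv=cv2.cvtColor(i,cv2.COLOR_BGR2HSV)
    print('cam',ray(s,[[320,200]])[0])
    r=measure_module(s);print('module',r,cv2.boxPoints(r).round(1).tolist())
    g=((hsv[...,1]<60)&(hsv[...,2]>70)&(hsv[...,2]<135)); w=np.zeros(g.shape,bool);w[130:180,212:270]=1
    gm=cv2.morphologyEx((g&w).astype(np.uint8),cv2.MORPH_CLOSE,np.ones((11,11)));gm=cv2.morphologyEx(gm,cv2.MORPH_OPEN,np.ones((5,5)))
    X=onz(s,big(gm).reshape(-1,2),.045)[:,:2];r=cv2.minAreaRect((X*1000).astype(np.float32));print('drive',r,cv2.boxPoints(r).round(1).tolist())
    b=((hsv[...,0]>100)&(hsv[...,0]<130)&(hsv[...,1]>100)&(hsv[...,2]>50)); w[:]=0;w[195:240,345:385]=1
    n,l,st,ce=cv2.connectedComponentsWithStats((b&w).astype(np.uint8))
    for k in range(1,n):
        if st[k,4]>20:
            v,u=np.nonzero(l==k);X=onz(s,np.c_[u,v],.050)*1000
            f=cv2.fitLine(X[:,:2].astype(np.float32),cv2.DIST_L2,0,.01,.01).ravel()
            print(st[k],f,np.degrees(np.arctan2(f[1],f[0])),X.min(0),X.max(0))
    # ring + hub guesses
    for nm,uv,zz in(('ringtop',(330+240/6,165+70/6),.047),('ring ctr',(369.5,182),.047),('hub',(367.5,201),.05),('spindle top',(200+262/6,120+420/6),.085),('collar',(200+262/6,120+424/6),.049)):
        print(nm,onz(s,[uv],zz)*1000)
    v=i.copy();cv2.drawContours(v,[big(gm)],-1,(0,0,255),1);v[b&w]=(0,255,255)
    crop(v,200,120,400,260,4,'pics/m0.png')
E
python3 meas.py
```

```text
cam [ 0.40325183 -0.06537635  1.21838103]
module ((574.5084838867188, 188.97451782226562), (85.88331604003906, 60.35325241088867), 5.085386753082275) [[529.0999755859375, 215.1999969482422], [534.4000244140625, 155.10000610351562], [620.0, 162.6999969482422], [614.5999755859375, 222.8000030517578]]
drive ((684.7573852539062, 201.15145874023438), (132.350341796875, 130.86102294921875), 6.194948196411133) [[611.9000244140625, 259.1000061035156], [626.0, 129.0], [757.5999755859375, 143.1999969482422], [743.5, 273.29998779296875]]
[352 204  12  31  71] [ 9.4128275e-01 -3.3761933e-01  4.9992493e+02 -1.4886871e+02] -19.731897 [ 455.22506775 -166.99580936   50.        ] [ 544.32946362 -133.18737756   50.        ]
[371 205   5  32  77] [ 9.9676698e-01  8.0346346e-02  4.9653690e+02 -1.9538313e+02] 4.608474 [ 449.04145203 -201.21456665   50.        ] [ 541.20805831 -190.29980775   50.        ]
ringtop [[ 627.64655434 -189.72696668   47.        ]]
ring ctr [[ 611.32514027 -187.92456577   47.        ]]
hub [[ 553.27582221 -180.61401318   50.        ]]
spindle top [[582.68415587 182.74612134  85.        ]]
collar [[586.3559347 190.5786596  49.       ]]
```

```bash
echo
cat > edge.py <<'E'
from h import *
def drive_edge(s):
    g=cv2.GaussianBlur(cv2.cvtColor(s['img'],cv2.COLOR_BGR2GRAY),(0,0),.7).astype(float)
    pts=[]
    for u in range(226,258):
        col=g[164:178,u]; d=np.diff(col); k=int(np.argmin(d))
        if 0<k<len(d)-1:
            a,b,c=d[k-1],d[k],d[k+1];pts.append((u,164+k+.5+.5*(a-c)/(a-2*b+c)))
    return np.array(pts)
def fit(X):
    f=cv2.fitLine((X[:,:2]*1000).astype(np.float32),cv2.DIST_HUBER,0,.01,.01).ravel();return f
if __name__=='__main__':
    s=ctrl.snapshot('top');p=drive_edge(s);print(p.round(1).tolist())
    X=onz(s,p,.045);f=fit(X);print(f,np.degrees(np.arctan2(f[1],f[0])))
    g=cv2.GaussianBlur(cv2.cvtColor(s['img'],cv2.COLOR_BGR2GRAY),(0,0),.7).astype(float)
    L=[]
    for v in range(145,172):
        row=g[v,214:228];d=np.diff(row);k=int(np.argmin(d));L.append((214+k+.5,v))
    X=onz(s,L,.045);f=fit(X);print('left',f,np.degrees(np.arctan2(f[1],f[0])))
    L=[]
    for v in range(142,168):
        row=g[v,252:264];d=np.diff(row);k=int(np.argmin(d));L.append((252+k+.5,v))
    X=onz(s,L,.045);f=fit(X);print('right',f,np.degrees(np.arctan2(f[1],f[0])))
    L=[]
    for u in range(224,256):
        c=g[132:142,u];d=np.diff(c);k=int(np.argmin(d));L.append((u,132+k+.5))
    X=onz(s,L,.045);f=fit(X);print('back',f,np.degrees(np.arctan2(f[1],f[0])))
    # module sides
    b=s['img'][...,0].astype(float)-s['img'][...,2]; b=cv2.GaussianBlur(b,(0,0),.7)
    for nm,lo,hi in(('mleft',230,240),('mright',250,262)):
        L=[]
        for v in range(184,206):
            d=np.diff(b[v,lo:hi]);k=int(np.argmax(d) if nm=='mleft' else np.argmin(d));L.append((lo+k+.5,v))
        X=onz(s,L,.045);f=fit(X);print(nm,f,np.degrees(np.arctan2(f[1],f[0])))
    for nm,lo,hi in(('mfront',174,186),('mback',202,216)):
        L=[]
        for u in range(236,254):
            d=np.diff(b[lo:hi,u]);k=int(np.argmax(d) if nm=='mfront' else np.argmin(d));L.append((u,lo+k+.5))
        X=onz(s,L,.045);f=fit(X);print(nm,f,np.degrees(np.arctan2(f[1],f[0])))
E
python3 edge.py
```

```text
[[226.0, 174.3], [227.0, 174.3], [228.0, 174.3], [229.0, 174.2], [230.0, 174.0], [231.0, 173.9], [232.0, 173.8], [233.0, 173.7], [234.0, 173.5], [235.0, 173.4], [236.0, 173.2], [237.0, 173.2], [238.0, 173.0], [239.0, 173.0], [240.0, 172.9], [241.0, 172.9], [242.0, 172.6], [243.0, 172.4], [244.0, 172.3], [245.0, 172.3], [246.0, 172.2], [247.0, 172.1], [248.0, 172.0], [249.0, 171.9], [250.0, 171.7], [251.0, 171.5], [252.0, 171.4], [253.0, 171.2], [254.0, 171.1], [255.0, 171.2], [256.0, 171.1], [257.0, 171.1]]
[ 1.1007046e-01 -9.9392378e-01  6.4134338e+02  2.0697639e+02] -83.68062
left [9.9474263e-01 1.0240676e-01 6.8497992e+02 2.6673706e+02] 5.8777785
right [9.9310690e-01 1.1721206e-01 6.9798804e+02 1.4918182e+02] 6.7312293
back [ 1.0235184e-01 -9.9474823e-01  7.5008319e+02  2.1088101e+02] -84.12538
mleft [9.9607295e-01 8.8536389e-02 5.7304553e+02 2.2093346e+02] 5.0794125
mright [9.9545103e-01 9.5274821e-02 5.7494952e+02 1.5604160e+02] 5.4671373
mfront [ 7.6637939e-02 -9.9705899e-01  6.1963452e+02  1.9001782e+02] -85.60465
mback [ 7.2638690e-02 -9.9735832e-01  5.3077789e+02  1.8851663e+02] -85.834435
```

View pics/m0.png

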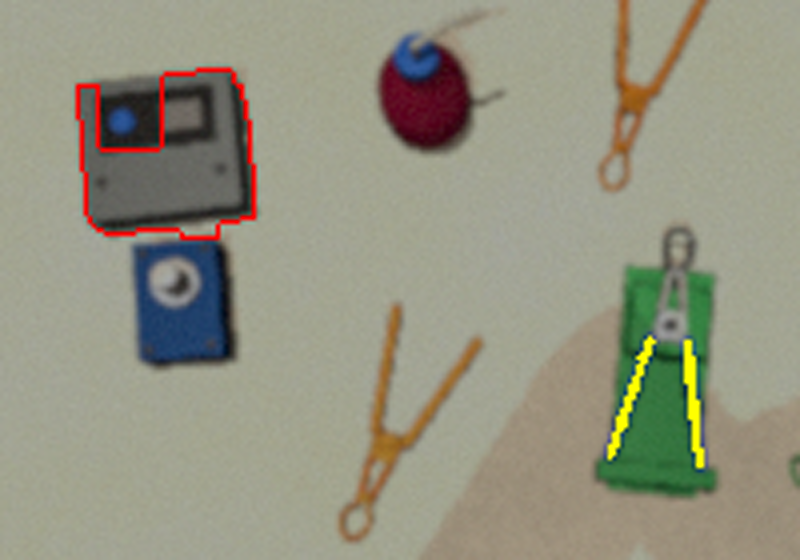

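```bash
cat > go.py <<'E'
import sys
from h import *
# usage go.py x y z(mm) yaw
x,y,z,yaw=map(float,sys.argv[1:5])
p,R,o=tool()
Rt=Ro.from_euler('xyz',[180,0,yaw],degrees=True).as_matrix()
print('clock',round(o['clock'],2),'pos',(p*1000).round(1),'rpy',o['orientation'].round(2),'F',o['force'].round(1),'op',round(o['opening']*1000,1))
print('shift',(R.T@(np.array([x,y,z])/1000-p)).round(4),'rot',Ro.from_matrix(R.T@Rt).as_rotvec().round(4))
E
python3 go.py 495 180 240 6.2
```

```text
clock 0.35 pos [ 258.9 -623.3  243.4] rpy [ 179.98   -0.   -157.44] F [0.3 0.1 0.2] op 87.7
shift [-0.5262  0.6512  0.0036] rot [ 2.000e-04  5.000e-04 -2.856e+00]
```

```bash
python3 -m handwheel '[[-0.26,0.325,0,0,0,-1.4],[-0.26,0.325,0,0,0,-1.4],[-0.26,0.325,0,0,0,-1.4],[-0.26,0.325,0,0,0,-1.4],[-0.26,0.325,0,0,0,-1.4],[-0.26,0.325,0,0,0,-1.4],[-0.26,0.325,0,0,0,-1.4],[-0.26,0.325,0,0,0,-1.4]]' 0.64; python3 go.py 495 180 240 6.2
```

```text
clock: 1.35
tool_pos: [0.3751, -0.2211, 0.2442]
orientation: [-179.9, -0.0, -76.7]
force: [-1.1, -0.2, 1.2]
opening: 0.0175
clock 1.35 pos [ 375.1 -221.1  244.2] rpy [-1.799e+02 -2.000e-02 -7.673e+01] F [-1.1 -0.2  1.2] op 17.5
shift [-0.3629 -0.2087  0.0044] rot [-1.2000e-03 -1.5000e-03 -1.4474e+00]
```

```bash
python3 -m handwheel '[[-0.363,-0.209,0,0,0,-1.447],[-0.363,-0.209,0,0,0,-1.447],[-0.363,-0.209,0,0,0,-1.447],[-0.363,-0.209,0,0,0,-1.447],[-0.363,-0.209,0,0,0,-1.447],[-0.363,-0.209,0,0,0,-1.447],[-0.363,-0.209,0,0,0,-1.447],[-0.363,-0.209,0,0,0,-1.447]]'; python3 go.py 495 180 34 6.2
python3 - <<'E'
from h import *
s=ctrl.snapshot('wrist');cv2.imwrite('pics/w1.png',s['img'])
E
```

```text
clock: 2.35
tool_pos: [0.4985, 0.1796, 0.243]
orientation: [180.0, 0.0, 6.1]
force: [-0.3, 0.0, -0.9]
opening: 0.0156
clock 2.35 pos [498.5 179.6 243. ] rpy [1.7998e+02 2.0000e-02 6.1500e+00] F [-0.3  0.  -0.9] op 15.6
shift [-0.0034 -0.0008  0.209 ] rot [ 0.0003  0.0004 -0.0009]
```

View pics/w1.png

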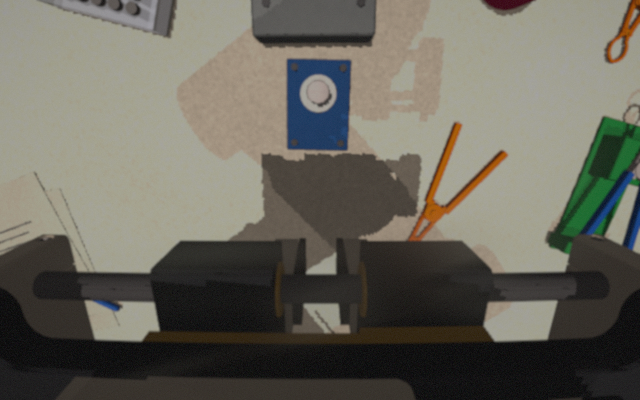

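The wrist view shows the blue module block spanning u 288–350, v 60–150, the spindle top at (318,92) and the drive face edge at v≈40. I'll cross-check the positions.

Run:
```python
from h import *
s=ctrl.snapshot('wrist')
for n,uv,z in(('mod corners',[(288,60),(350,60),(348,150),(288,150)],.045),('spin top',[(318,92)],.085),('collar',[(318,93.5)],.049),('drive edge',[(254,39),(375,37)],.045)):
    print(n,(onz(s,uv,z)*1000).round(1).tolist())
```

```text
mod corners [[614.8, 224.4, 45.0], [621.6, 163.8, 45.0], [533.5, 154.0, 45.0], [526.5, 216.7, 45.0]]
spin top [[586.3, 191.2, 85.0]]
collar [[586.3, 191.5, 49.0]]
drive edge [[630.5, 259.0, 45.0], [645.3, 142.5, 45.0]]
```

```bash
python3 -m handwheel '[[-0.003,0,0.07,0,0,0],[-0.003,0,0.14,0,0,0],[-0.003,0,0.19,0,0,0],[-0.003,0,0.209,0,0,0],[-0.003,0,0.209,0,0,0],[-0.003,0,0.209,0,0,0]]'; python3 go.py 495 180 34 6.2
python3 - <<'E'
from h import *
s=ctrl.snapshot('wrist');cv2.imwrite('pics/w2.png',s['img'])
E
```

```text
clock: 3.2
tool_pos: [0.4958, 0.1768, 0.0359]
orientation: [-179.9, -0.1, 5.6]
force: [1.1, 0.8, 0.1]
opening: 0.0154
clock 3.2 pos [495.8 176.8  35.9] rpy [-1.7995e+02 -1.0000e-01  5.6000e+00] F [1.1 0.8 0.1] op 15.4
shift [-0.0005 -0.0033  0.0019] rot [-0.0009 -0.0017 -0.0105]
```

View pics/w2.png

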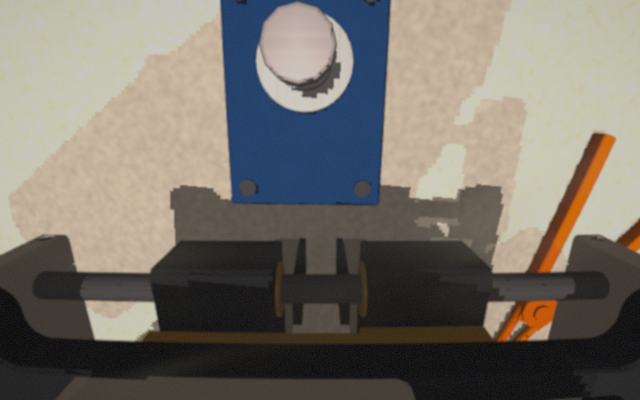

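The block's near face is at v≈204, centred at u≈307, with the fingers centred at u≈320. I'll push with a small sideways correction.

```bash
python3 -m handwheel '[[0.007,-0.003,0,0,0,0],[0.013,-0.003,0,0,0,0],[0.018,-0.003,0,0,0,0],[0.023,-0.003,0,0,0,0],[0.028,-0.003,0,0,0,0],[0.033,-0.003,0,0,0,0],[0.037,-0.003,0,0,0,0],[0.040,-0.003,0,0,0,0]]'; python3 -m handwheel '[[0.001,0,0,0,0,0],[0.002,0,0,0,0,0],[0.003,0,0,0,0,0],[0.004,0,0,0,0,0]]';python3 - <<'E'
from h import *
s=ctrl.snapshot('wrist');cv2.imwrite('pics/w3.png',s['img'])
s=ctrl.snapshot('top');crop(s['img'],200,120,300,220,6,'pics/t3.png')
E
```

```text
clock: 4.25
tool_pos: [0.5346, 0.1834, 0.0343]
orientation: [180.0, 0.0, 5.7]
force: [-1.5, 0.3, -1.3]
opening: 0.0155
clock: 4.75
tool_pos: [0.5384, 0.1839, 0.0346]
orientation: [-180.0, 0.0, 5.7]
force: [-1.4, -0.3, -1.6]
opening: 0.016
```

View pics/w3.png

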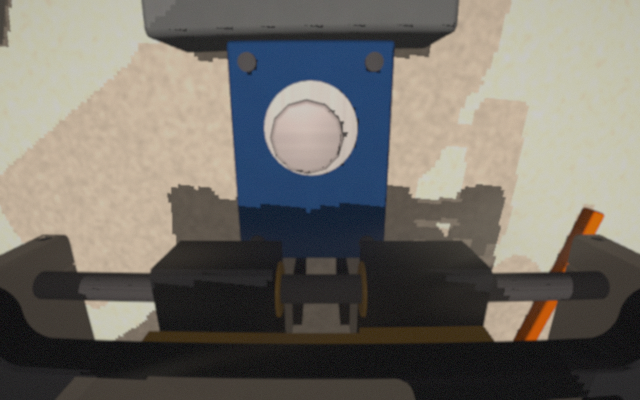

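View pics/t3.png

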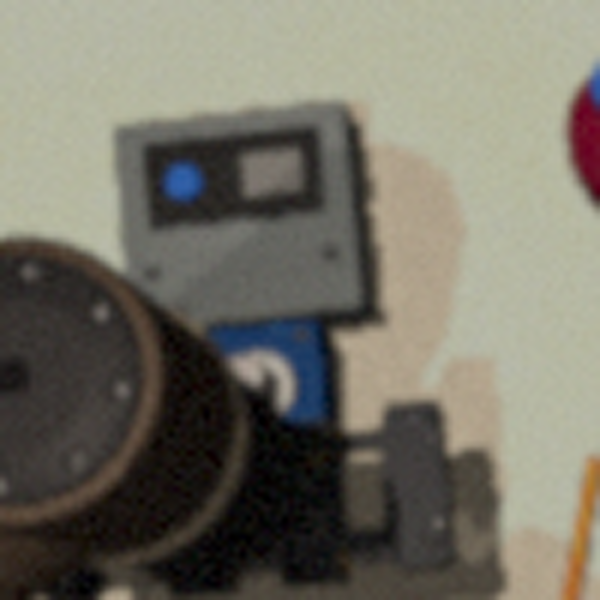

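The wrist view still shows a dark strip (v 30–42) between the blue top edge and the grey unit, so a few mm remain. I'll carry on in small steps and watch the force.

```bash
python3 -m handwheel '[[0.001,0,0,0,0,0],[0.002,0,0,0,0,0],[0.003,0,0,0,0,0],[0.003,0,0,0,0,0]]'; python3 -m handwheel '[[0.001,0,0,0,0,0],[0.002,0,0,0,0,0],[0.002,0,0,0,0,0]]';python3 - <<'E'
from h import *
s=ctrl.snapshot('wrist');crop(s['img'],140,0,460,200,2,'pics/w4.png')
E
```

```text
clock: 5.35
tool_pos: [0.5405, 0.1839, 0.0346]
orientation: [180.0, 0.1, 5.7]
force: [-6.7, 0.3, 4.8]
opening: 0.016
clock: 5.72
tool_pos: [0.5407, 0.1835, 0.0345]
orientation: [179.9, 0.3, 5.7]
force: [-14.5, 0.9, 8.8]
opening: 0.016
```

View pics/w4.png

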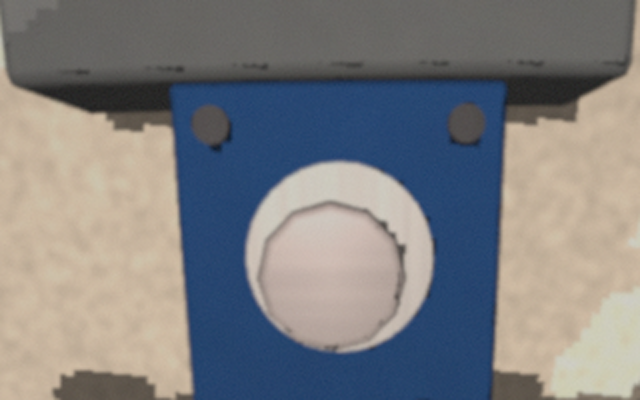

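The arm has stalled with force building to 14.5 N, above the 8 N sliding limit, and the edges look parallel. I'll give one slightly firmer push to seat it, then back off.

```bash
python3 -m handwheel '[[0.001,0,0,0,0,0],[0.0015,0,0,0,0,0],[0.0015,0,0,0,0,0]]'; python3 -m handwheel '[[-0.003,0,0,0,0,0],[-0.008,0,0,0,0,0],[-0.02,0,0,0,0,0],[-0.04,0,0,0,0,0],[-0.04,0,0,0,0,0]]';python3 -m handwheel '[[0,0,-0.06,0,0,0],[0,0,-0.12,0,0,0],[0,0,-0.14,0,0,0],[0,0,-0.14,0,0,0],[0,0,-0.14,0,0,0]]' -1
python3 - <<'E'
from h import *
s=ctrl.snapshot('wrist');cv2.imwrite('pics/w5.png',s['img']);np.save('w5R.npy',np.r_[np.ravel(s['R']),s['t']])
crop(s['img'],220,0,420,150,4,'pics/w5c.png')
E
python3 go.py 495 180 180 6.2
```

```text
clock: 6.15
tool_pos: [0.5407, 0.1833, 0.0344]
orientation: [179.9, 0.4, 5.7]
force: [-21.7, 3.4, 15.5]
opening: 0.0155
clock: 6.78
tool_pos: [0.5039, 0.1803, 0.0347]
orientation: [-180.0, 0.0, 5.7]
force: [1.1, -0.1, 0.8]
opening: 0.016
clock: 7.4
tool_pos: [0.5048, 0.1803, 0.1739]
orientation: [180.0, 0.0, 5.7]
force: [-0.5, 0.3, -0.9]
opening: 0.0606
clock 7.45 pos [504.6 180.2 173.5] rpy [1.7995e+02 9.0000e-02 5.6700e+00] F [ 0.1 -1.  -0.4] op 64.3
shift [-0.0096 -0.0007 -0.0065] rot [ 0.0008  0.0015 -0.0092]
```

View pics/w5.png

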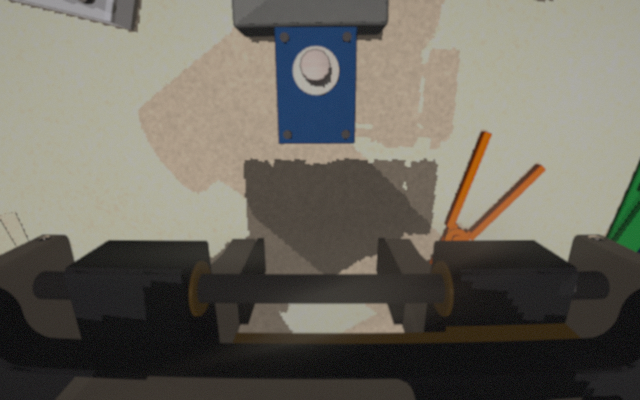

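View pics/w5c.png

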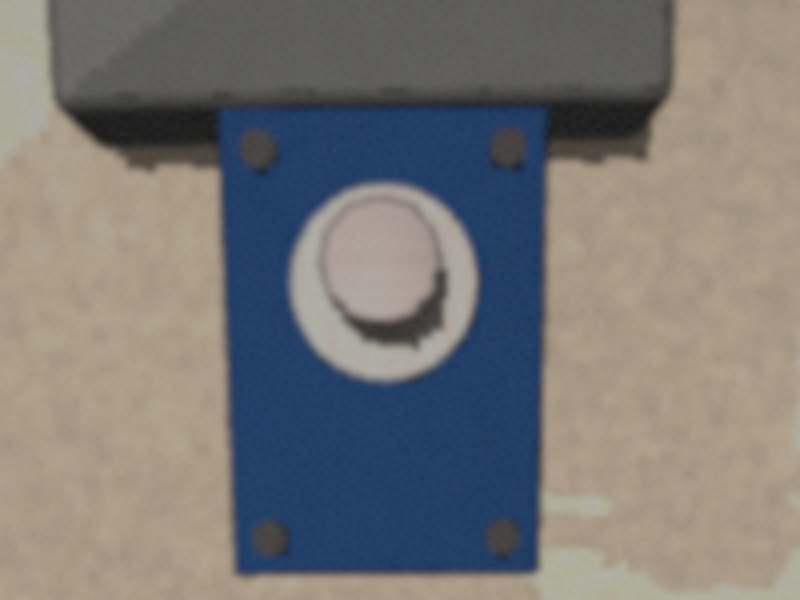

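The blue top edge now sits on the grey unit's lip with no strip between them, so the module is flush. The spindle top is at (315.2,65.0) and the collar at (316,70.5). I'll locate the axis from both views.

```bash
cat > spin.py <<'E'
from h import *
def blob(m):
    c,_=cv2.findContours(m.astype(np.uint8),cv2.RETR_EXTERNAL,cv2.CHAIN_APPROX_NONE);return max(c,key=cv2.contourArea)
def spindle(s,win):
    x0,y0,x1,y1=win;i=s['img'][y0:y1,x0:x1].astype(int)
    blue=(i[...,0]-i[...,2]>25)
    # collar: hole inside the blue block
    bl=blob(blue);full=np.zeros(blue.shape,np.uint8);cv2.drawContours(full,[bl],-1,1,-1)
    h=cv2.morphologyEx((full&~blue).astype(np.uint8),cv2.MORPH_OPEN,np.ones((5,5)))
    c=blob(h);return cv2.fitEllipse(c+np.array([x0,y0]))
E
python3 - <<'E'
from spin import *
s=ctrl.snapshot('wrist');e=spindle(s,(260,20,375,150));print(e)
C=onz(s,[e[0]],.049);print('collar',C*1000)
T=onz(s,[(315.2,65.0)],.085);print('top',T*1000)
# collar edge check
t=cv2.ellipse2Poly(tuple(int(round(v)) for v in e[0]),(int(e[1][0]/2),int(e[1][1]/2)),int(e[2]),0,360,90)
X=onz(s,t,.049)*1000;print(X.round(1).tolist())
s=ctrl.snapshot('top');crop(s['img'],200,120,300,220,6,'pics/t5.png')
import subprocess
s=ctrl.snapshot('scene');crop(s['img'],300,140,410,220,6,'pics/s5.png')
E
```

```text
((315.3517150878906, 69.65592956542969), (46.98033905029297, 49.62249755859375), 176.5898895263672)
collar [[607.92954633 195.1131223   49.        ]]
top [[607.15516607 194.60674786  85.        ]]
[[604.5, 213.0, 49.0], [624.8, 198.5, 49.0], [610.9, 177.8, 49.0], [590.0, 192.1, 49.0], [604.5, 213.0, 49.0]]
```

View pics/t5.png

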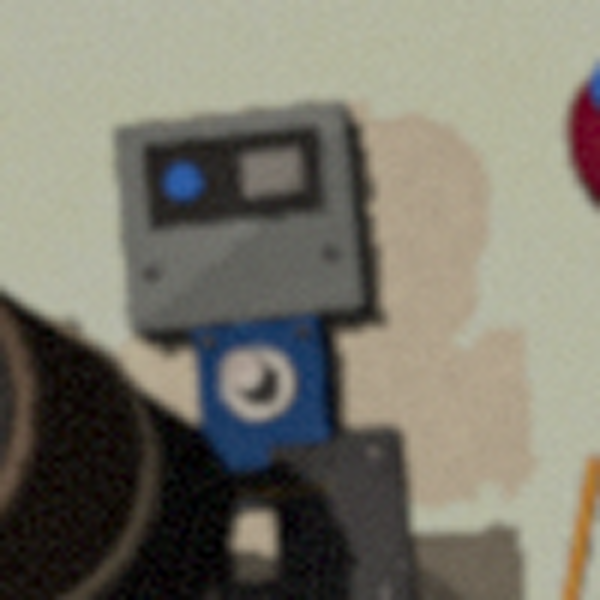

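```bash
python3 go.py 503 -172 180 -7.56
```

```text
clock 7.6 pos [504.7 180.3 173.5] rpy [1.7994e+02 9.0000e-02 5.6800e+00] F [-0.3 -0.9  0.3] op 76.3
shift [-0.0366  0.3504 -0.0061] rot [0.0012 0.0015 0.2311]
```

```bash
python3 -m handwheel '[[-0.037,0.351,-0.006,0,0,0.231],[-0.037,0.351,-0.006,0,0,0.231],[-0.037,0.351,-0.006,0,0,0.231],[-0.037,0.351,-0.006,0,0,0.231],[-0.037,0.351,-0.006,0,0,0.231],[-0.037,0.351,-0.006,0,0,0.231],[-0.037,0.351,-0.006,0,0,0.231],[-0.037,0.351,-0.006,0,0,0.231]]' -1; python3 go.py 503 -172 180 -7.56;python3 - <<'E'
from h import *
s=ctrl.snapshot('wrist');cv2.imwrite('pics/w6.png',s['img'])
E
```

```text
clock: 8.6
tool_pos: [0.5027, -0.1724, 0.1799]
orientation: [180.0, 0.1, -7.6]
force: [-0.5, 0.2, -0.1]
opening: 0.0875
clock 8.6 pos [ 502.7 -172.4  179.9] rpy [ 1.8e+02  7.0e-02 -7.6e+00] F [-0.5  0.2 -0.1] op 87.5
shift [ 0.0002 -0.0004 -0.0001] rot [ 0.      0.0012 -0.0007]
```

View pics/w6.png

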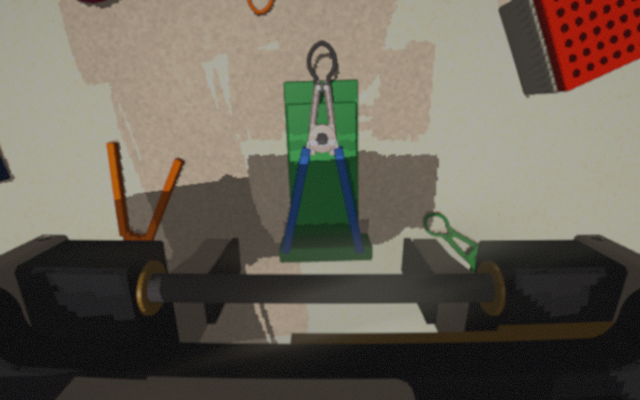

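The pliers lie upright in view: ring at about (322,62), hub at (322,139), handles running to (288,250) and (360,250). I'll measure them.

Run:
```python
from h import *
s=ctrl.snapshot('wrist');i=s['img'];hsv=cv2.cvtColor(i,cv2.COLOR_BGR2HSV)
b=((hsv[...,0]>100)&(hsv[...,0]<130)&(hsv[...,1]>110)&(hsv[...,2]>50));w=np.zeros(b.shape,bool);w[145:238,270:380]=1
n,l,st,ce=cv2.connectedComponentsWithStats((b&w).astype(np.uint8));L=[]
for k in range(1,n):
    if st[k,4]>100:
        v,u=np.nonzero(l==k);X=onz(s,np.c_[u,v],.048)*1000
        f=cv2.fitLine(X[:,:2].astype(np.float32),cv2.DIST_L2,0,.01,.01).ravel();L.append(f)
        print(st[k],f,np.degrees(np.arctan2(f[1],f[0])) )
for x in(480,490,500,510):
    ys=[f[3]+(x-f[2])*f[1]/f[0] for f in L];print(x,ys,abs(ys[0]-ys[1]),np.mean(ys))
print(onz(s,[(322,139)],.052)*1000,onz(s,[(322,62)],.047)*1000, onz(s,[(322.5,42),(307,62),(338,62)],.047)*1000)
crop(i,270,30,380,150,5,'pics/w6c.png')
```

```text
[285 147  26  91 743] [ 9.4129378e-01 -3.3758852e-01  5.0925400e+02 -1.5181015e+02] -19.73002
[335 147  26  91 767] [ 9.9606448e-01  8.8631213e-02  5.0336044e+02 -1.9520801e+02] 5.0848665
480 [np.float32(-141.3184), np.float32(-197.28665)] 55.968246 -169.30252
490 [np.float32(-144.90483), np.float32(-196.39684)] 51.492004 -170.65083
500 [np.float32(-148.49127), np.float32(-195.50702)] 47.015747 -171.99915
510 [np.float32(-152.0777), np.float32(-194.61722)] 42.53952 -173.34746
[[ 552.89326475 -179.02950952   52.        ]] [[ 612.74600152 -186.92459534   47.        ]] [[ 627.40632567 -189.25025187   47.        ]
 [ 614.32504518 -175.0887693    47.        ]
 [ 611.0891443  -199.55456156   47.        ]]
```

View pics/w6c.png

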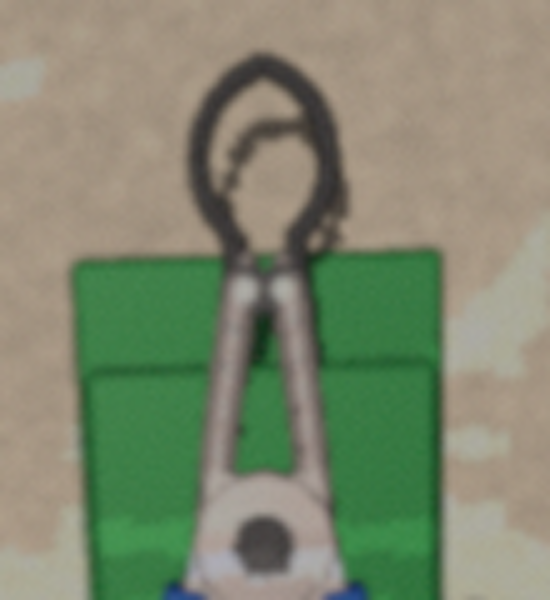

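```bash
python3 -m handwheel '[[0,0,0.05,0,0,0],[0,0,0.09,0,0,0],[0,0,0.12,0,0,0],[0,0,0.137,0,0,0],[0,0,0.137,0,0,0],[0,0,0.137,0,0,0],[0,0,0.137,0,0,0]]'; python3 -m handwheel '[[0,0,0,0,0,0],[0,0,0,0,0,0],[0,0,0,0,0,0],[0,0,0,0,0,0],[0,0,0,0,0,0],[0,0,0,0,0,0],[0,0,0,0,0,0],[0,0,0,0,0,0]]' 1
python3 - <<'E'
from h import *
s=ctrl.snapshot('wrist');cv2.imwrite('pics/w7.png',s['img']);print(tool()[2]['opening'],tool()[0])
E
```

```text
clock: 9.57
tool_pos: [0.5038, -0.1721, 0.0446]
orientation: [-180.0, -0.1, -7.5]
force: [0.0, -0.3, -0.3]
opening: 0.0874
clock: 10.58
tool_pos: [0.503, -0.1724, 0.0436]
orientation: [180.0, -0.0, -7.5]
force: [-0.7, -0.7, 1.8]
opening: 0.0284
0.028360079213429302 [ 0.50309236 -0.17245743  0.04364664]
```

View pics/w7.png

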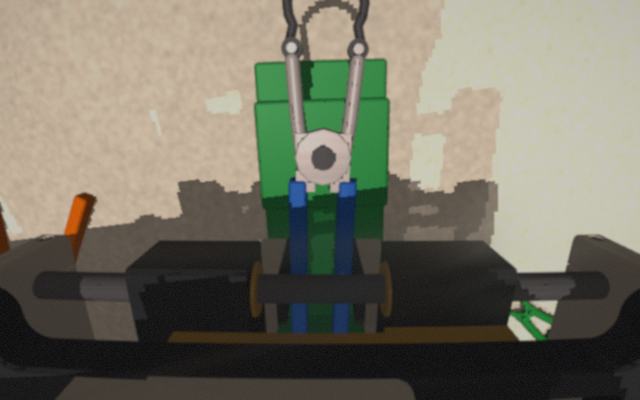

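The handles are squeezed and parallel at u≈298 and 347, with jaw pins at (291,48) and (358,48). I'll lift and check.

```bash
python3 -m handwheel '[[0,0,-0.01,0,0,0],[0,0,-0.03,0,0,0],[0,0,-0.06,0,0,0],[0,0,-0.09,0,0,0],[0,0,-0.097,0,0,0],[0,0,-0.097,0,0,0],[0,0,-0.097,0,0,0]]'
python3 - <<'E'
from h import *
s=ctrl.snapshot('wrist');cv2.imwrite('pics/w8.png',s['img']);print(tool()[2]['opening'],tool()[0])
s=ctrl.snapshot('top');crop(s['img'],320,150,420,250,6,'pics/t8.png')
s=ctrl.snapshot('scene');crop(s['img'],220,190,340,280,6,'pics/s8.png')
E
```

```text
clock: 11.5
tool_pos: [0.5022, -0.1723, 0.1394]
orientation: [-180.0, 0.1, -7.6]
force: [-0.4, 0.4, -1.7]
opening: 0.0282
0.02829112853444897 [ 0.502268   -0.1723474   0.13935884]
```

View pics/w8.png

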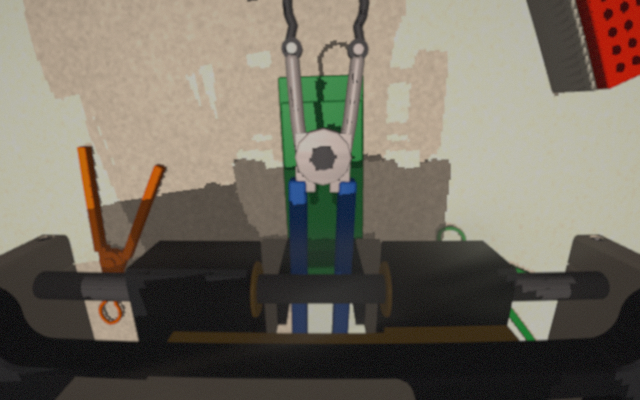

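View pics/t8.png

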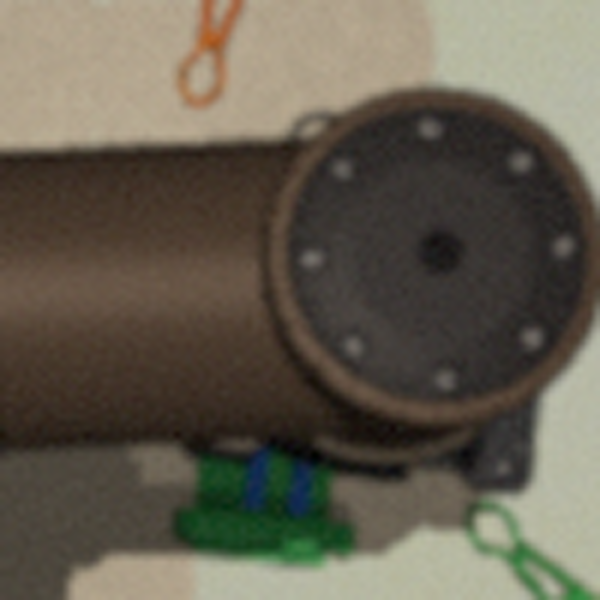

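View pics/s8.png

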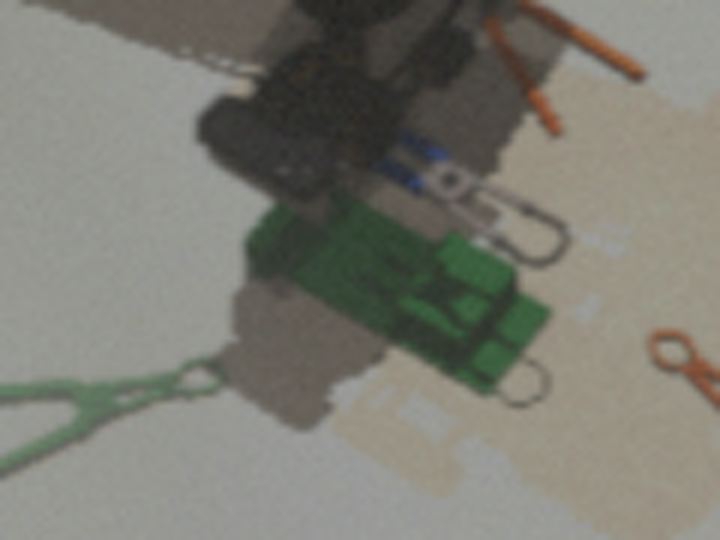

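The wrist view is unchanged by the lift: hub at (323,158), pins at (291,48) and (358,48). So the grip is firm, and the scene view shows the ring open. I'll work out the ring centre in the tool frame.

Run:
```python
from h import *
p,R,o=tool()
s=ctrl.snapshot('wrist');zr=p[2]+.0015
L=lambda X:((X-p)@R*1000).round(1)
print('pins',L(onz(s,[(291,48),(358,48)],zr+.004)).tolist())
print('hub',L(onz(s,[(323,157)],zr+.006)).tolist())
print('handle fronts',L(onz(s,[(298,181),(347,181)],zr+.005)).tolist())
# lateral line of handles
print('handles',L(onz(s,[(298,200),(346,200),(299,232),(345,232)],zr+.005)).tolist())
print('ring edge at top of frame',L(onz(s,[(289,2),(361,2)],zr)).tolist())
c=s['img'];crop(c,250,0,400,120,5,'pics/w9.png')
s=ctrl.snapshot('scene');i=s['img'];crop(i,285,215,320,238,20,'pics/s9.png')
for X in([.11,0],[.115,0],[.12,0]):
    W=p+R@np.array([X[0],0,-.0015]);print(X,W,proj(s,W))
np.save('scene9.npy',i)
```

```text
pins [[98.5, -12.2, -5.7], [98.5, 13.9, -5.7]]
hub [[56.0, 0.3, -7.6]]
handle fronts [[45.5, -10.4, -6.6], [45.5, 10.7, -6.6]]
handles [[37.0, -10.5, -6.6], [37.0, 10.4, -6.6], [22.0, -10.4, -6.5], [22.0, 10.3, -6.5]]
ring edge at top of frame [[116.0, -13.0, -1.7], [116.1, 15.1, -1.7]]
[0.11, 0] [ 0.6115512  -0.18685282  0.14085727] [[307.64561939 228.98376847]]
[0.115, 0] [ 0.61650776 -0.1875104   0.14084791] [[308.88091245 229.72440385]]
[0.12, 0] [ 0.62146432 -0.18816797  0.14083854] [[310.118929   230.46667454]]
```

View pics/w9.png

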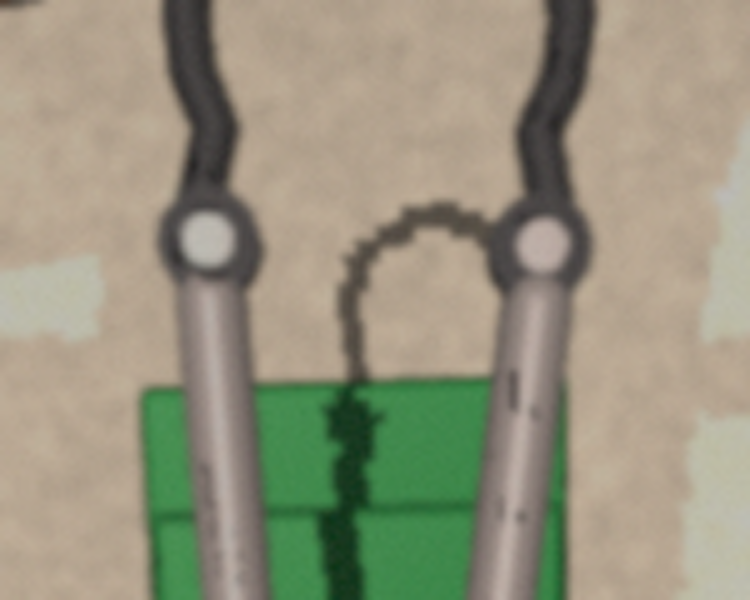

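View pics/s9.png

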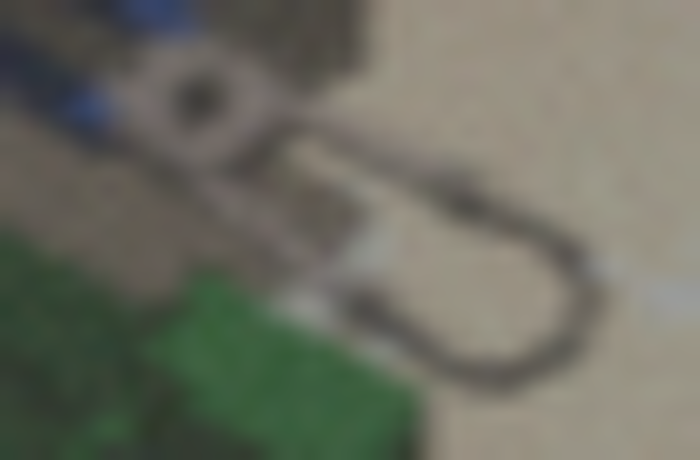

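```bash
cat > ring.py <<'E'
from h import *
from scipy.optimize import least_squares
def ring_scene(s,zr,guess,rmax=.025,k=8):
    """dark-ridge points of the ring in an upscaled crop -> plane z=zr -> circle fit R 15.5"""
    g=cv2.cvtColor(s['img'],cv2.COLOR_BGR2GRAY).astype(np.float32)
    c=np.array(guess);P=[]
    for it in range(4):
        P=[]
        for a in np.arange(-125,126,5):
            th=np.radians(a)+AX
            rr=np.arange(.009,.0225,.0005)
            X=np.c_[c[0]+rr*np.cos(th),c[1]+rr*np.sin(th),np.full(len(rr),zr)]
            uv=proj(s,X).astype(np.float32)
            v=cv2.remap(g,uv[:,0].reshape(-1,1),uv[:,1].reshape(-1,1),cv2.INTER_CUBIC).ravel()
            w=np.clip(np.median(v)-v-6,0,None)
            if w.max()>8: P.append(X[np.argmin(v),:2] if True else 0)
        P=np.array(P)
        f=least_squares(lambda q:np.hypot(P[:,0]-q[0],P[:,1]-q[1])-.0155,c,loss='soft_l1',f_scale=.0015)
        c=f.x
    return c,P,f.fun
AX=0
if __name__=='__main__':
    p,R,o=tool();AX=np.arctan2(R[1,0],R[0,0])
    s=ctrl.snapshot('scene')
    for g in(.112,.118):
        G=p+R@np.array([g,0,0])
        c,P,f=ring_scene(s,p[2]+.0015,G[:2]);print(c*1000,len(P),np.abs(f).mean()*1000,((np.r_[c,p[2]]-p)@R*1000).round(1))
        q=((np.c_[P,np.full(len(P),p[2])]-p)@R*1000).round(0)[:,:2];print(q.tolist())
E
python3 ring.py
```

```text
[ 616.25002991 -186.66758133] 50 0.43201184720816477 [ 1.144e+02 -8.000e-01 -1.000e-01]
[[104.0, 14.0], [107.0, 13.0], [108.0, 13.0], [109.0, 13.0], [110.0, 14.0], [112.0, 14.0], [113.0, 14.0], [114.0, 14.0], [117.0, 14.0], [118.0, 14.0], [119.0, 13.0], [121.0, 13.0], [122.0, 12.0], [123.0, 12.0], [124.0, 11.0], [125.0, 10.0], [126.0, 9.0], [127.0, 8.0], [128.0, 7.0], [128.0, 6.0], [129.0, 5.0], [129.0, 3.0], [130.0, 2.0], [130.0, 1.0], [130.0, -1.0], [130.0, -2.0], [130.0, -3.0], [129.0, -5.0], [129.0, -6.0], [129.0, -8.0], [129.0, -9.0], [128.0, -10.0], [127.0, -11.0], [126.0, -12.0], [124.0, -13.0], [123.0, -13.0], [122.0, -14.0], [121.0, -14.0], [119.0, -15.0], [118.0, -15.0], [117.0, -16.0], [116.0, -16.0], [114.0, -16.0], [113.0, -16.0], [112.0, -16.0], [111.0, -15.0], [109.0, -14.0], [108.0, -14.0], [107.0, -14.0], [105.0, -14.0]]
[ 616.22651802 -186.61685559] 51 0.41229256374465656 [ 1.144e+02 -8.000e-01 -1.000e-01]
[[104.0, 13.0], [106.0, 13.0], [108.0, 13.0], [109.0, 13.0], [110.0, 14.0], [112.0, 14.0], [113.0, 14.0], [114.0, 14.0], [116.0, 14.0], [117.0, 14.0], [118.0, 14.0], [119.0, 13.0], [121.0, 13.0], [122.0, 12.0], [123.0, 11.0], [124.0, 11.0], [125.0, 10.0], [126.0, 9.0], [127.0, 8.0], [128.0, 7.0], [128.0, 6.0], [129.0, 4.0], [129.0, 3.0], [130.0, 2.0], [130.0, 1.0], [130.0, -1.0], [130.0, -2.0], [130.0, -4.0], [129.0, -5.0], [129.0, -6.0], [129.0, -8.0], [129.0, -9.0], [128.0, -10.0], [127.0, -11.0], [126.0, -12.0], [124.0, -13.0], [123.0, -13.0], [122.0, -14.0], [121.0, -14.0], [119.0, -15.0], [118.0, -15.0], [117.0, -16.0], [116.0, -16.0], [114.0, -16.0], [113.0, -16.0], [112.0, -16.0], [111.0, -15.0], [109.0, -14.0], [108.0, -14.0], [107.0, -14.0], [105.0, -15.0]]
```

```bash
python3 - <<'E'
from h import *
s=ctrl.snapshot('top')
print('bottle',onz(s,[(306,148)],.09)*1000,'cap',onz(s,[(304,134)],.18)*1000,'low edge',onz(s,[(308,158)],.0)*1000,onz(s,[(308,158)],.1)*1000)
E
python3 go.py 493.3 183.4 140 6
```

```text
bottle [[705.89857854   1.17892528  90.        ]] cap [[720.86187435   1.44414576 180.        ]] low edge [[6.97542194e+02 5.16804265e-02 0.00000000e+00]] [[673.38797937  -5.31839889 100.        ]]
clock 11.85 pos [ 502.9 -172.4  140.2] rpy [ 1.7999e+02  4.0000e-02 -7.5500e+00] F [ 0.   0.4 -1.5] op 28.6
shift [-5.630e-02 -3.515e-01  2.000e-04] rot [ 0.      0.0007 -0.2365]
```

```bash
python3 -m handwheel '[[-0.02,-0.04,0,0,0,-0.03],[-0.04,-0.09,0,0,0,-0.06],[-0.06,-0.14,0,0,0,-0.1],[-0.07,-0.19,0,0,0,-0.14],[-0.07,-0.24,0,0,0,-0.18],[-0.07,-0.29,0,0,0,-0.21],[-0.07,-0.33,0,0,0,-0.2365],[-0.07,-0.345,0,0,0,-0.2365]]'; python3 go.py 493.3 183.4 140 6
```

```text
clock: 12.85
tool_pos: [0.4792, 0.1809, 0.1405]
orientation: [-180.0, -0.0, 6.1]
force: [-0.1, 0.1, -1.2]
opening: 0.0285
clock 12.85 pos [479.2 180.9 140.5] rpy [-1.7999e+02 -2.0000e-02  6.1300e+00] F [-0.1  0.1 -1.2] op 28.5
shift [ 0.0143 -0.001   0.0005] rot [-0.0001 -0.0003  0.0022]
```

Ring now 14 mm short of the spindle. I'll look from here before centring.

```bash
python3 - <<'E'
from h import *
s=ctrl.snapshot('wrist');cv2.imwrite('pics/w10.png',s['img']);crop(s['img'],240,0,400,120,5,'pics/w10c.png')
s=ctrl.snapshot('scene');crop(s['img'],310,140,410,210,8,'pics/s10.png')
s=ctrl.snapshot('top');crop(s['img'],200,120,300,220,6,'pics/t10.png')
E
python3 - <<'E'
import ring
from ring import *
p,R,o=tool();ring.AX=np.arctan2(R[1,0],R[0,0])
s=ctrl.snapshot('scene');G=p+R@np.array([.114,0,0])
c,P,f=ring_scene(s,p[2]+.0015,G[:2]);print(c*1000,np.abs(f).mean()*1000,((np.r_[c,p[2]]-p)@R*1000).round(1))
E
```

```text
[592.62024368 192.23414473] 0.65423042359267 [ 1.147e+02 -1.400e+00 -1.000e-01]
```

View pics/w10c.png

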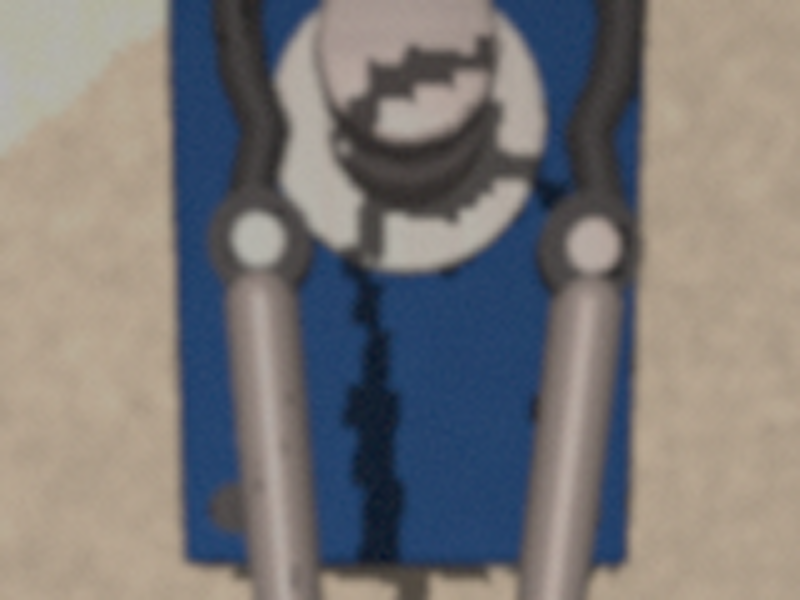

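View pics/s10.png

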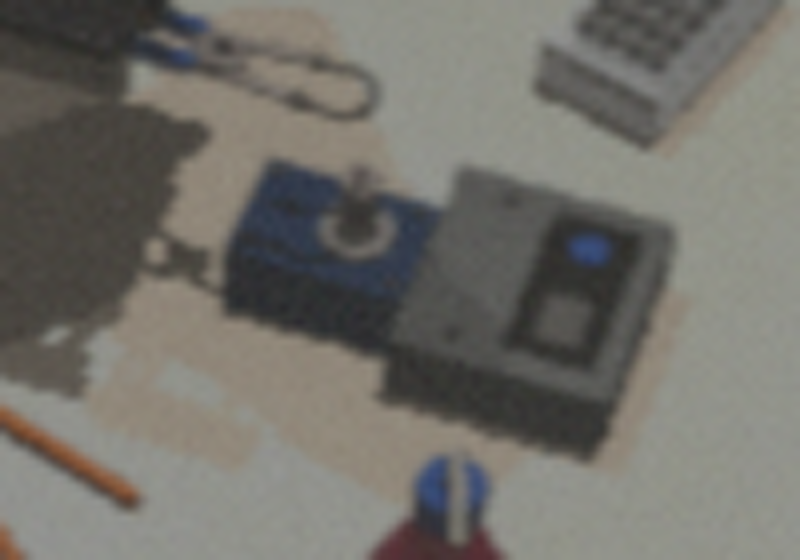

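View pics/t10.png

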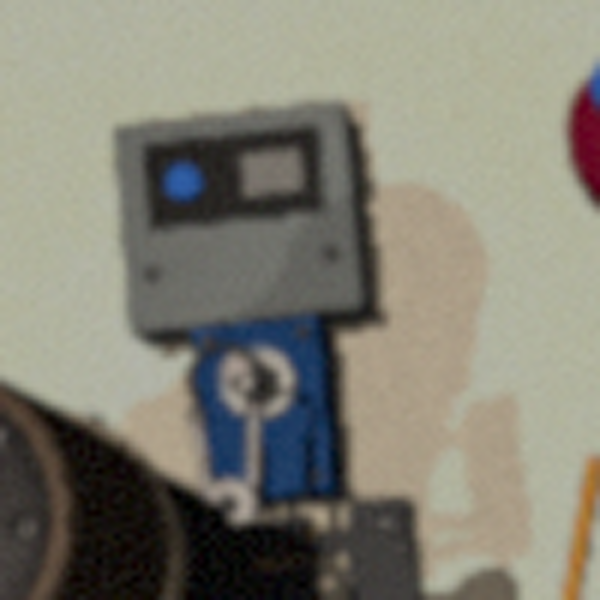

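Run:
```python
from h import *
p,R,o=tool();print(p*1000,o['orientation'])
L=lambda X:((X-p)@R*1000).round(2)
s=ctrl.snapshot('wrist')
print('wrist: top edges',L(onz(s,[(240+318/5,6),(240+497/5,6)],.085)).tolist(),'collar edges',L(onz(s,[(240+272/5,19),(240+548/5,22)],.049)).tolist(), 'collar near', L(onz(s,[(240+410/5,272/5)],.049)).tolist(),'top near',L(onz(s,[(240+410/5,142/5)],.085)).tolist())
print('ring sides',L(onz(s,[(240+235/5,2),(240+622/5,2)],p[2]+.0015)).tolist(),'pins',L(onz(s,[(240+259/5,48),(240+593/5,48.7)],p[2]+.006)).tolist())
s=ctrl.snapshot('scene')
i=s['img'].astype(int)
print('scene collar',onz(s,[(310+357/8,140+226/8)],.049)*1000)
pts=[(318,230),(357,258),(397,230),(330,208),(385,205)]
X=onz(s,[(310+a/8,140+b/8) for a,b in pts],.049)*1000;print(X.round(1).tolist())
print('scene drive edge',(onz(s,[(310+462/8,140+168/8),(310+392/8,140+345/8)],.045)*1000).round(1).tolist())
print('pred spindle axis px at z .049,.085 for (607.7,194.9)',proj(s,[[.6077,.1949,.049],[.6077,.1949,.085]])-[310,140], )
```

```text
[478.56420378 178.18142062 140.27835118] [1.79974910e+02 4.87437327e-02 5.98429981e+00]
wrist: top edges [[130.41, -10.0, 55.16], [130.41, 9.69, 55.17]] collar edges [[132.52, -17.84, 91.16], [130.7, 18.42, 91.18]] collar near [[110.59, 0.29, 91.18]] top near [[118.93, 0.12, 55.18]]
ring sides [[116.23, -13.79, -1.6], [116.26, 16.44, -1.59]] pins [[98.59, -11.87, -6.09], [98.35, 14.12, -6.08]]
scene collar [[608.70081772 199.06639048  49.        ]]
[[593.1, 187.9, 49.0], [617.3, 180.7, 49.0], [626.8, 205.8, 49.0], [592.3, 203.4, 49.0], [615.0, 217.6, 49.0]]
scene drive edge [[637.1, 260.5, 45.0], [653.5, 142.7, 45.0]]
pred spindle axis px at z .049,.085 for (607.7,194.9) [[43.93366335 28.88068455]
 [44.58449372 22.67784427]]
```

The two views agree on the forward distance but differ by a few mm sideways. I'll move over the spindle and lower to just above its top, where parallax drops out, then compare again.

```bash
python3 -m handwheel '[[0.005,-0.001,0,0,0,0],[0.01,-0.002,0,0,0,0],[0.0145,-0.002,0.01,0,0,0],[0.0145,-0.002,0.025,0,0,0],[0.0145,-0.002,0.035,0,0,0],[0.0145,-0.002,0.038,0,0,0],[0.0145,-0.002,0.038,0,0,0],[0.0145,-0.002,0.038,0,0,0]]'
python3 - <<'E'
from h import *
s=ctrl.snapshot('wrist');crop(s['img'],240,0,400,120,5,'pics/w11c.png')
s=ctrl.snapshot('scene');crop(s['img'],330,140,380,180,16,'pics/s11.png');np.save('s11.npy',s['img'])
s=ctrl.snapshot('top');crop(s['img'],220,160,270,210,12,'pics/t11.png');print(tool()[0],tool()[2]['orientation'])
E
```

```text
clock: 14.15
tool_pos: [0.4934, 0.1825, 0.103]
orientation: [-180.0, -0.0, 6.0]
force: [0.3, 0.3, -1.2]
opening: 0.0281
[0.49335907 0.18246928 0.10297286] [-1.79975971e+02 -3.93616277e-02  6.00821529e+00]
```

View pics/w11c.png

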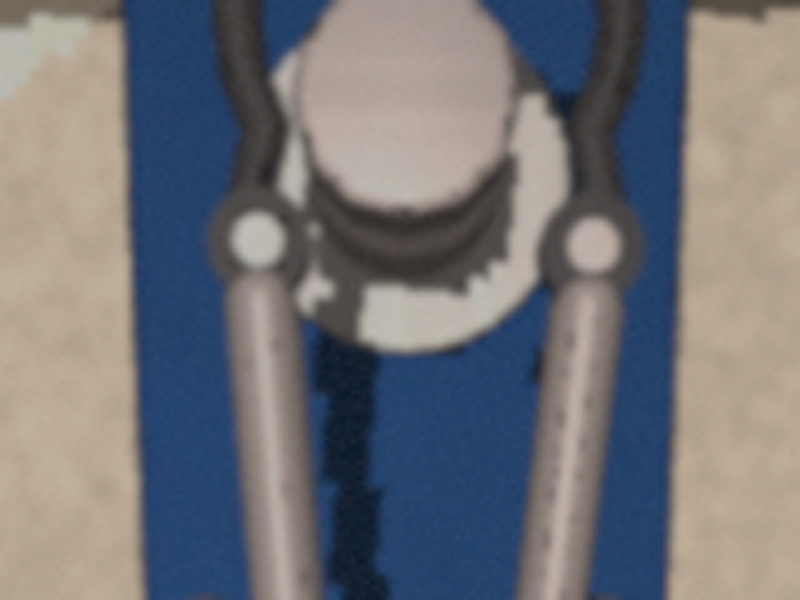

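View pics/s11.png

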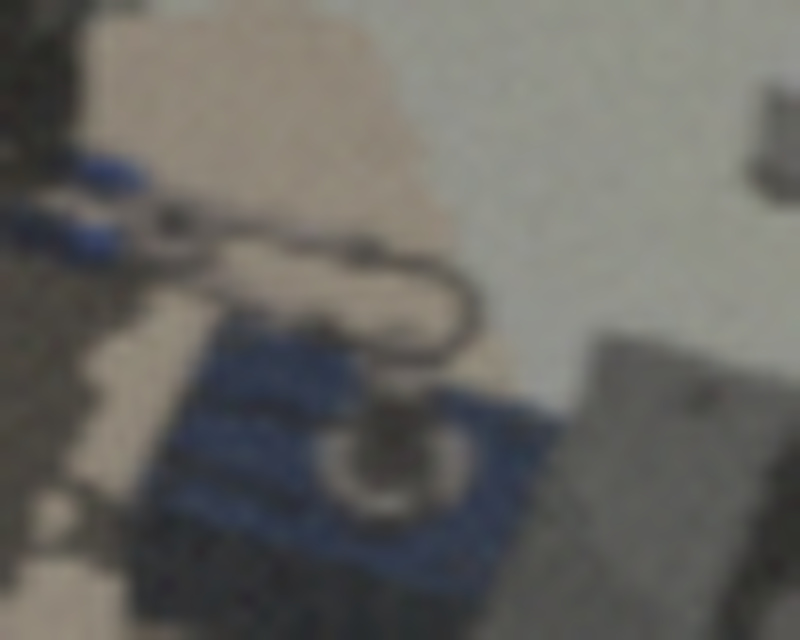

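View pics/t11.png

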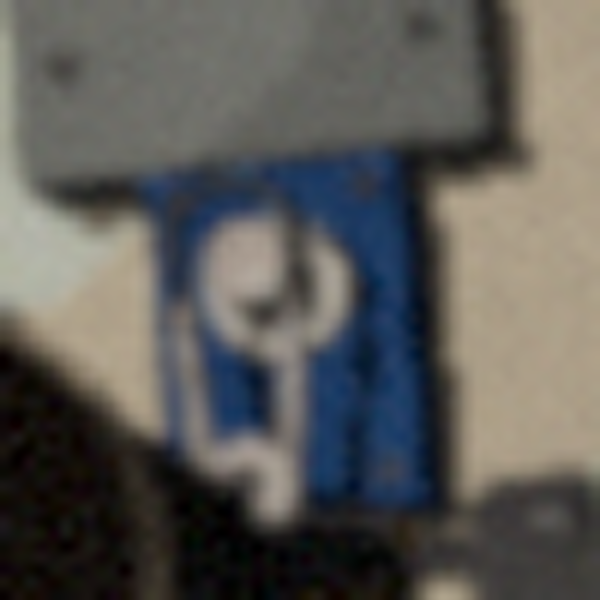

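Run:
```python
import ring
from ring import *
p,R,o=tool();print((p*1000).round(1),o['orientation'].round(2));L=lambda X:((X-p)@R*1000).round(2)
zr=p[2]+.0015
s=ctrl.snapshot('wrist')
print('top edges',L(onz(s,[(240+300/5,80/5),(240+513/5,80/5)],.085)).tolist(),'top near',L(onz(s,[(240+408/5,210/5)],.085)).tolist(),'collar near',L(onz(s,[(240+405/5,352/5)],.049)).tolist(),'collar sides',L(onz(s,[(240+570/5,150/5)],.049)).tolist())
print('ring sides',L(onz(s,[(240+238/5,2),(240+620/5,2)],zr)).tolist())
s=ctrl.snapshot('top')
T=onz(s,[(220+248/12,160+268/12)],.085);Rg=onz(s,[(220+175/12,160+262/12),(220+293/12,160+240/12),(220+235/12,160+188/12)],zr)
print('top cam: spindle',T*1000,L(T),'ring L,R,far',L(Rg).tolist())
s=ctrl.snapshot('scene');ring.AX=np.arctan2(R[1,0],R[0,0]);G=p+R@np.array([.114,0,0])
c,P,f=ring_scene(s,zr,G[:2]);print('scene ring',c*1000,np.abs(f).mean()*1000,L(np.r_[c,zr]))
C=onz(s,[(330+393/16,140+462/16)],.049);T=onz(s,[(330+400/16,140+340/16)],.085);print('scene collar',C*1000,L(C),'spindle top?',T*1000,L(T))
```

```text
[493.4 182.5 103. ] [-1.7998e+02 -4.0000e-02  6.0100e+00]
top edges [[116.05, -9.92, 18.06], [116.05, 9.2, 18.05]] top near [[105.1, -0.22, 18.05]] collar near [[96.54, -0.45, 54.04]] collar sides [[117.9, 17.88, 54.05]]
ring sides [[116.28, -13.58, -1.41], [116.3, 16.3, -1.43]]
top cam: spindle [[605.39283766 192.08324094  85.        ]] [[112.41   2.17  18.05]] ring L,R,far [[111.89, -11.11, -1.42], [114.11, 17.48, -1.43], [128.26, 4.64, -1.41]]
scene ring [606.73570052 195.11730065] 1.3475699608775145 [114.08  -0.71  -1.42]
scene collar [[609.83363    196.06465282  49.        ]] [[117.22  -1.31  54.05]] spindle top? [[606.03647225 202.2126378   85.        ]] [[114.11  -7.83  18.05]]
```

Run:
```python
from h import *
p=np.array([.5025,-.1724,.1400]);R=Ro.from_euler('xyz',[180,0,-7.56],degrees=True).as_matrix()
L=lambda X:((X-p)@R*1000).round(2)
s=ctrl.snapshot('scene')
print('pins',L(onz(s,[(308.2,224.8),(303.2,230.2)],.143)).tolist(),'hub',L(onz(s,[(285+200/20,215+97/20)],.147)).tolist())
# collar by brightness now
i=s['img'];c=i[155:180,340:375].copy();g=cv2.cvtColor(c,cv2.COLOR_BGR2GRAY)
crop(i,340,155,375,180,22,'pics/s12.png')
for k in range(5):
    s=ctrl.snapshot('top');q=ctrl.get_obs();print((q['tool_pos']*1000).round(2),q['orientation'].round(2),q['joint_pos'].round(3))
```

```text
pins [[102.65, -13.33, -3.0], [101.81, 13.42, -3.0]] hub [[57.08, -1.79, -7.0]]
[493.22 182.35 102.71] [-1.7999e+02 -1.0000e-02  6.0000e+00] [ 41.681  14.584 -28.601  -0.    -46.798  54.318]
[493.22 182.34 102.65] [-1.7999e+02 -1.0000e-02  6.0000e+00] [ 4.1681e+01  1.4590e+01 -2.8601e+01 -1.0000e-03 -4.6797e+01  5.4319e+01]
[493.18 182.31 102.61] [-180.   -0.    6.] [ 4.1680e+01  1.4593e+01 -2.8604e+01 -2.0000e-03 -4.6798e+01  5.4318e+01]
[493.17 182.3  102.6 ] [-180.   -0.    6.] [ 4.1682e+01  1.4595e+01 -2.8605e+01  1.0000e-03 -4.6799e+01  5.4318e+01]
[493.19 182.3  102.59] [-180.   -0.    6.] [ 41.679  14.596 -28.603  -0.    -46.798  54.32 ]
```

View pics/s12.png

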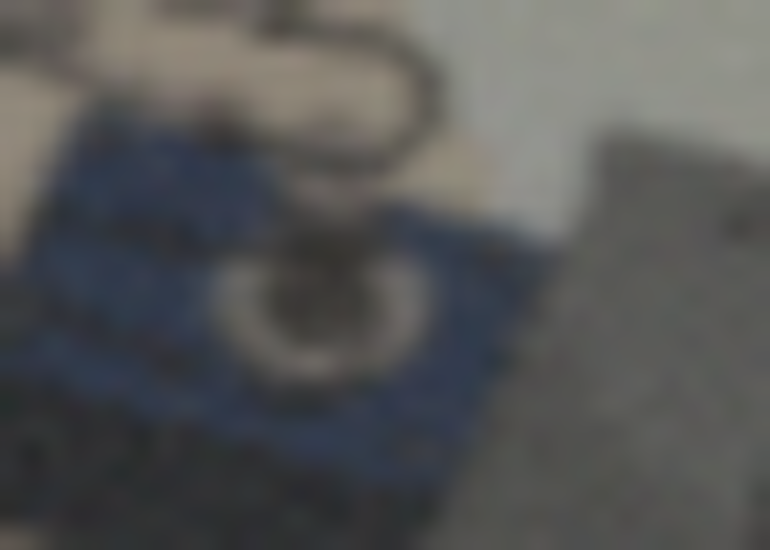

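Run:
```python
from h import *
A={}
for n in('scene','top'):
    a=0
    for k in range(8): s=ctrl.snapshot(n);a=a+s['img'].astype(np.float32)
    A[n]=a/8;np.save(f'avg_{n}.npy',A[n])
c=cv2.resize(A['scene'][152:182,338:378],None,fx=18,fy=18,interpolation=cv2.INTER_CUBIC);c=np.clip((c-20)*1.5,0,255)
cv2.imwrite('pics/avs.png',c)
c=cv2.resize(A['top'][162:202,222:262],None,fx=15,fy=15,interpolation=cv2.INTER_CUBIC);cv2.imwrite('pics/avt.png',np.clip((c-20)*1.5,0,255))
print(tool()[2]['clock'])
```

```text
15.55[ WARN:0@36.026] global loadsave.cpp:1063 imwrite_ Unsupported depth image for selected encoder is fallbacked to CV_8U.
```

View pics/avs.png

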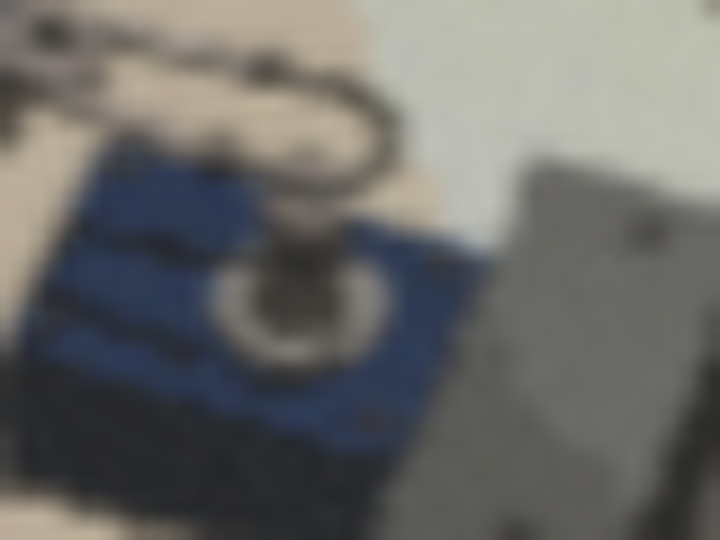

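View pics/avt.png

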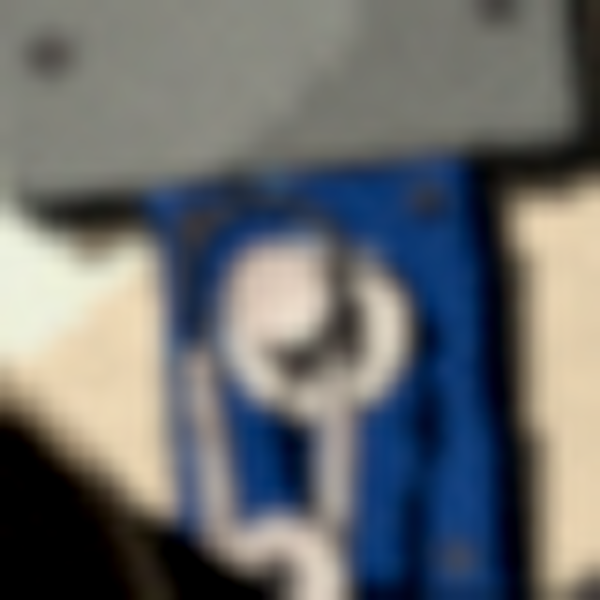

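Run:
```python
from h import *
p,R,o=tool();L=lambda X:((X-p)@R*1000).round(2);zr=p[2]+.0015
s=ctrl.snapshot('top');f=lambda a:[(222+x/15,162+y/15) for x,y in a]
print('spindle top',L(onz(s,f([(277,288)]),.085)),'edges',L(onz(s,f([(228,288),(325,288),(277,240)]),.085)).tolist())
print('collar',L(onz(s,f([(318,325)]),.049)),'edges',L(onz(s,f([(412,325),(318,415)]),.049)).tolist())
print('ring L R far',L(onz(s,f([(192,300),(340,270),(280,185)]),zr)).tolist())
```

```text
spindle top [[116.04   1.67  17.57]] edges [[117.09, -7.85, 17.57], [115.01, 10.99, 17.57], [125.51, 2.42, 17.57]]
collar [[114.96   1.81  53.57]] edges [[112.88, 20.62, 53.57], [96.72, 0.34, 53.57]]
ring L R far [[111.61, -10.8, -1.5], [114.31, 17.94, -1.5], [132.1, 7.79, -1.5]]
```

Combined from the three views, the ring needs about +0.8 mm forward and −1.5 mm in tool y. I'll apply that and descend in small steps, watching the force.

```bash
python3 -m handwheel '[[0.0008,-0.0015,0.002,0,0,0],[0.0008,-0.0015,0.006,0,0,0],[0.0008,-0.0015,0.010,0,0,0],[0.0008,-0.0015,0.012,0,0,0],[0.0008,-0.0015,0.012,0,0,0]]'; python3 -m handwheel '[[0,0,0.002,0,0,0],[0,0,0.004,0,0,0],[0,0,0.006,0,0,0],[0,0,0.008,0,0,0],[0,0,0.008,0,0,0]]'
python3 - <<'E'
from h import *
p,R,o=tool();print(p,o['force'],o['moment'])
s=ctrl.snapshot('wrist');crop(s['img'],240,0,400,120,5,'pics/w13c.png')
a=sum(ctrl.snapshot('scene')['img'].astype(np.float32) for _ in range(4))/4
c=cv2.resize(a[152:182,338:378],None,fx=18,fy=18,interpolation=cv2.INTER_CUBIC);cv2.imwrite('pics/s13.png',np.clip((c-20)*1.5,0,255).astype(np.uint8))
E
```

```text
clock: 16.23
tool_pos: [0.4937, 0.1838, 0.0903]
orientation: [180.0, 0.0, 6.0]
force: [-0.4, 0.0, -1.3]
opening: 0.0283
clock: 16.85
tool_pos: [0.4937, 0.1838, 0.0824]
orientation: [180.0, 0.0, 6.0]
force: [0.2, -0.2, -1.8]
opening: 0.0283
[0.49372725 0.18379949 0.08235809] [ 0.21806785 -0.15442846 -1.78035273] [-0.12937208  0.23320666  0.00424398]
```

View pics/w13c.png

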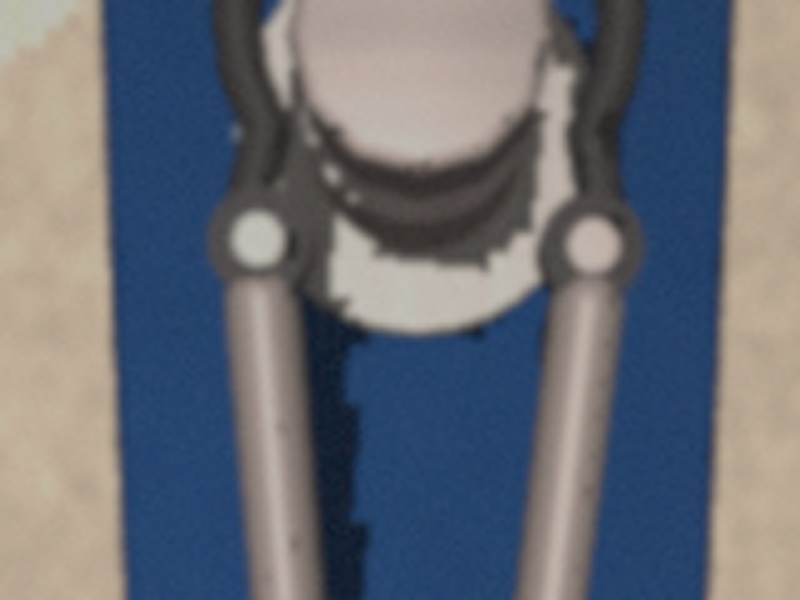

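View pics/s13.png

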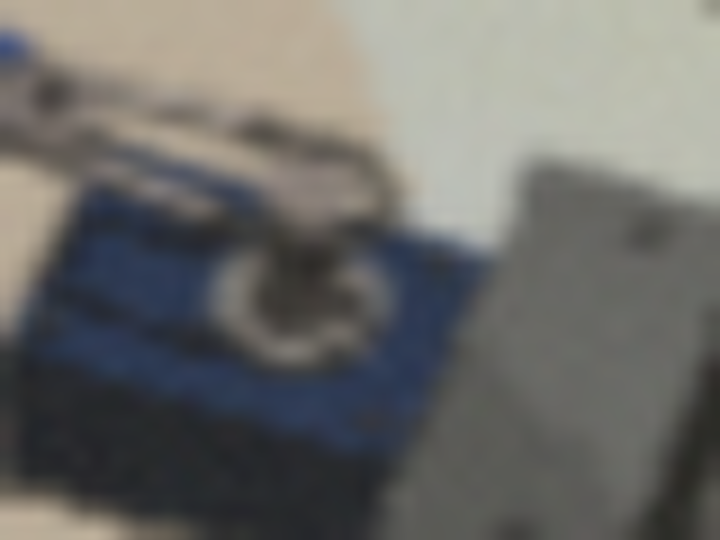

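No contact yet. The spindle's mid is at u-crop 420 against the ring's 429, about 0.8 mm to correct. In the scene view, spindle 309 and ring 307 agree lengthwise. I'll correct sideways and continue down to groove height.

```bash
python3 -m handwheel '[[0,-0.0007,0,0,0,0],[0,-0.0007,0.002,0,0,0],[0,-0.0007,0.004,0,0,0],[0,-0.0007,0.006,0,0,0],[0,-0.0007,0.007,0,0,0],[0,-0.0007,0.007,0,0,0]]'; python3 -m handwheel '[[0,0,0.002,0,0,0],[0,0,0.004,0,0,0],[0,0,0.006,0,0,0],[0,0,0.0077,0,0,0],[0,0,0.0077,0,0,0],[0,0,0.0077,0,0,0]]'
python3 - <<'E'
from h import *
p,R,o=tool();print(p,o['force'],o['moment'],o['orientation'])
s=ctrl.snapshot('wrist');crop(s['img'],240,0,400,120,5,'pics/w14c.png')
a=sum(ctrl.snapshot('scene')['img'].astype(np.float32) for _ in range(4))/4
c=cv2.resize(a[152:182,338:378],None,fx=18,fy=18,interpolation=cv2.INTER_CUBIC);cv2.imwrite('pics/s14.png',np.clip((c-20)*1.5,0,255).astype(np.uint8))
a=sum(ctrl.snapshot('top')['img'].astype(np.float32) for _ in range(4))/4
c=cv2.resize(a[162:202,222:262],None,fx=15,fy=15,interpolation=cv2.INTER_CUBIC);cv2.imwrite('pics/t14.png',np.clip((c-20)*1.5,0,255).astype(np.uint8))
p,R,o=tool();print(p,o['force'],o['moment'])
E
```

```text
clock: 17.85
tool_pos: [0.4937, 0.1845, 0.0754]
orientation: [180.0, 0.0, 6.0]
force: [-0.3, -1.1, -1.7]
opening: 0.0285
clock: 18.6
tool_pos: [0.4938, 0.1846, 0.0679]
orientation: [180.0, -0.0, 6.0]
force: [-0.1, 0.3, -1.2]
opening: 0.0283
[0.49377589 0.18460198 0.06788621] [-0.09051627  0.31384388 -1.22051006] [-0.10781293  0.17824191 -0.00959719] [ 1.79999827e+02 -7.04316927e-04  6.00097467e+00]
[0.49376133 0.18456602 0.06788752] [-0.29673714 -0.03143429 -0.73733825] [-0.09534309  0.22844038 -0.03345314]
```

View pics/w14c.png

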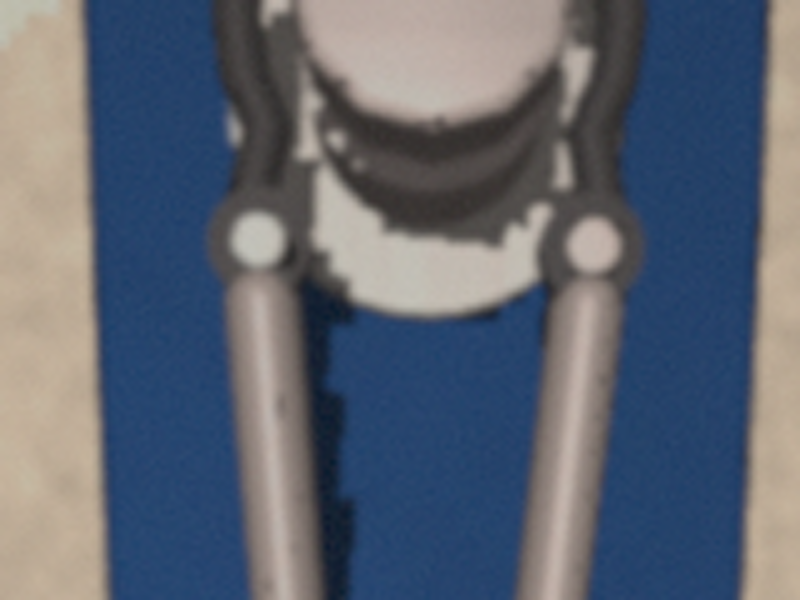

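View pics/s14.png

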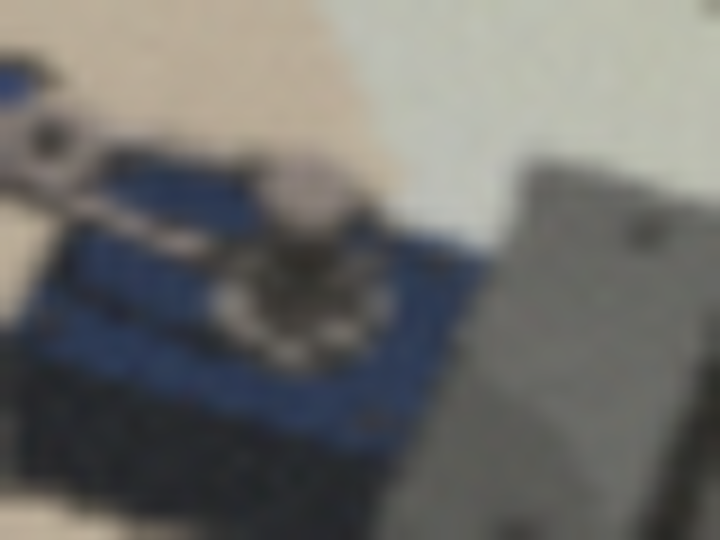

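View pics/t14.png

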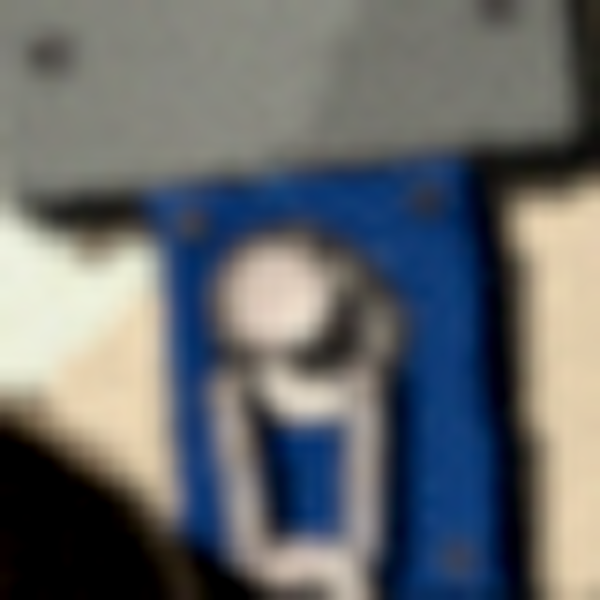

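No contact force, and laterally the ring's mid at 429 lies between the spindle top's 433 and the collar's 427, so it is centred. I'll do a numeric check lengthwise.

Run:
```python
from h import *
p,R,o=tool();L=lambda X:((X-p)@R*1000).round(2);zr=p[2]+.0014
s=ctrl.snapshot('wrist')
print('collar near',L(onz(s,[(240+427/5,315/5)],.049)),'top near',L(onz(s,[(240+433/5,126/5)],.085)),'topsides',L(onz(s,[(240+298/5,2),(240+568/5,2)],.085)).tolist())
print('ring sides',L(onz(s,[(240+238/5,2),(240+620/5,2)],zr)).tolist(),'pins',L(onz(s,[(240+258/5,48),(240+594/5,48.5)],zr+.004)).tolist())
s=ctrl.snapshot('top');f=lambda a:[(222+x/15,162+y/15) for x,y in a]
print('top: spindle',L(onz(s,f([(273,293)]),.085)),'ring far',L(onz(s,f([(300,228)]),zr)),'ringR',L(onz(s,f([(388,315)]),zr)))
for r in(112,115,118):
    a=np.radians(np.arange(0,360,45));X=np.c_[r/1000+.0155*np.cos(a),.001+.0155*np.sin(a),np.full(8,-.0014)]
    print(r,((proj(s,p+X@R.T)-[222,162])*15).round(0)[[0,1,2,6,7]].tolist())
s=ctrl.snapshot('scene')
for r in(112,115,118):
    a=np.radians(np.arange(0,360,45));X=np.c_[r/1000+.0155*np.cos(a),.001+.0155*np.sin(a),np.full(8,-.0014)]
    print(r,((proj(s,p+X@R.T)-[338,152])*18).round(0).tolist())
print('clock',o['clock'])
```

```text
collar near [[96.15  1.54 18.89]] top near [[104.27   1.42 -17.11]] topsides [[111.77, -7.98, -17.11], [111.79, 10.77, -17.11]]
ring sides [[116.29, -13.59, -1.39], [116.32, 16.29, -1.39]] pins [[98.7, -12.03, -5.39], [98.53, 14.25, -5.39]]
top: spindle [[114.32   3.02 -17.11]] ring far [[129.94   6.11  -1.39]] ringR [[110.63  22.03  -1.39]]
112 [[275.0, 243.0], [332.0, 259.0], [360.0, 311.0], [203.0, 328.0], [222.0, 271.0]]
115 [[274.0, 228.0], [331.0, 244.0], [358.0, 296.0], [202.0, 313.0], [221.0, 256.0]]
118 [[273.0, 213.0], [330.0, 230.0], [357.0, 281.0], [201.0, 298.0], [220.0, 242.0]]
112 [[353.0, 257.0], [316.0, 287.0], [260.0, 287.0], [218.0, 258.0], [215.0, 216.0], [252.0, 186.0], [307.0, 185.0], [349.0, 215.0]]
115 [[366.0, 261.0], [329.0, 291.0], [273.0, 291.0], [231.0, 262.0], [228.0, 220.0], [265.0, 190.0], [321.0, 189.0], [362.0, 219.0]]
118 [[380.0, 265.0], [343.0, 295.0], [287.0, 295.0], [245.0, 266.0], [241.0, 224.0], [278.0, 194.0], [334.0, 193.0], [376.0, 223.0]]
clock 19.05
```

Every check puts the ring within about 1 mm of the spindle axis, at groove height with no contact force. Handing in.

Run:
```python
from h import *
p,R,o=tool();print(p,o['orientation'],o['force'],o['opening'])
print(ctrl.close_job())
```

```text
[0.49373103 0.18456932 0.06786196] [1.79999254e+02 9.42586154e-04 5.99973889e+00] [ 0.64128564 -0.72127962 -1.53394538] 0.028251967723084165
the job is handed in; nothing more can be done
None
```

I pushed the spindle module flush, then squeezed the ring pliers and brought the spread ring down to the groove. It was still held there when I handed the job in, about 19 s into the 64 s allowed.

- **Module:** The push stalled against the drive unit at about 22 N, well above the 8 N that sliding needs. The wrist picture afterwards showed no gap at the joint.
- **Pliers:** They slid about 5 mm forward as I squeezed them, so I re-measured the ring's position in the gripper before placing it. The handles were parallel in the wrist view. A circle fit to the scene picture, right after lifting, gave a fully spread round ring, to about 0.4 mm.
- **Final position:**

| Check | Result |
|---|---|
| Ring height | about 69.3 mm (target 69 mm), worked out from the tool height and not seen directly |
| Tool tilt | about 0° |
| Sideways offset from the spindle | about 0.2 mm (wrist view) |
| Lengthwise offset | about 0.5–1 mm (wrist and top views) |
| Outside force | no more than about 2 N throughout the descent, the same as carrying the pliers, so no sign of contact |

- **Disagreements:** Before the descent the three cameras differed by up to 2–3 mm lengthwise and a few mm sideways. I used a compromise and checked again just above and at the groove, where they agreed better. The far side of the ring was outside the wrist view, so the lengthwise centring relies on the pliers' known sizes and the scene and top views.
- **Other objects:** I did not touch the tip box, wash bottle, tube rack or the look-alike pliers, judging by the planned clearances and the pictures along the way. I did not re-measure their positions at the end.

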